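# Slide the drying cartridge through the spring flaps of the wardrobe dryer

## Task

Take the white drying cartridge by its tall fin and push it, round nose first, through the two spring flaps of the dryer housing and on until it has pushed the stiff sliding shutter inside fully back, pressing it home with about 15 N so that its seal beds; then let go, with the flaps shut behind it. How deep the shutter sits differs from unit to unit, so find it by feel. Never press on the housing with more than 25 N, and leave the other things on the shelf alone.

Things in the scene. Friction and masses are not known exactly. Their poses are not given: they have to be found in the camera images.
- cartridge: White plastic drying cartridge, 0.15 to 0.31 kg. Seen from above a bullet: 80 mm long (x), 50 wide (y), body 26 high; the +x end is a half round of radius 25 (the nose), the -x end square. On top, centred on the origin, a tall flat grip fin 36 long (x), 12 thick (y), from 26 to 76 above the underside. Origin: centre of the underside; nose tip at x = +40, tail at x = -40; z up.
- fin (a point): Point on the cartridge's fin, 62 above its underside, over the origin: a good height to grip, since fingers there pass above the housing's roof (tips must stay higher than 36 above the shelf, so reach no more than 26 below this point).
- nose (a point): Tip of the cartridge's round nose, 40 ahead of its origin along x, 13 above the underside.
- bay: Grey dryer housing fixed to the shelf, 74 mm wide, 35 high, 190 long (x) plus a fan box behind, no floor (the cartridge slides on the shelf or just above it). Origin: on the shelf, middle of the mouth's front face; +x leads straight in. Passage 54 wide (66 from x = 8 to 44), 2 spare each side. Roof: two clear strips, underside 31, top 35 above the shelf, between them an open slot 24 wide, all along, for the fin.
- mouth (a point): Middle of the housing's mouth, front face, 13 above the shelf; axes as the housing's. The nose first meets the shutter's bumper somewhere between 118 and 148 inside the mouth (not given, differs each time); the shutter then moves 10 more, so the nose ends 126 to 163 inside, the tail 80 less.
- flap_left (a joint): Angle (rad) of the flap leaf on the +y side: 0 shut, 1.5 swung inwards. Black plate 29 wide, 3 thick, hinged upright 11.5 behind the mouth's front at y = +30; opens inwards only, shut by a spring (0.02 N m shut, 0.055 N m wide open). It can shut once the tail is more than 41 inside the mouth.
- flap_right (a joint): The same for the leaf on the -y side, hinged at y = -30. Pushing the cartridge through both leaves takes up to about 10 N.
- shutter (a joint): How far (m) the white shutter inside is pushed back from where it starts: 0 to 0.010, its firm end stop. It slides at about 7 N and stays where it is left. Its rubber bumper in front gives 1 mm per 5 N (and springs back), so at the end stop the force climbs steadily; about 15 N means fully back and pressed home. What carries it does not yield.
- jar: Clear glass jar with a metal lid, 72 across, 100 high, standing on the shelf; origin under its centre. Leave alone.
- spanner: Steel spanner 170 long lying along its x; origin under its centre. Leave alone.
- level: Small aluminium spirit level 180 x 22 x 40 high, origin under its centre. Leave alone.
- nozzle: White plastic spray nozzle, 52 high, 30 across; origin under its centre. Leave alone.

How it is judged:
By the outcome, as a careful person would: the job done as asked, in the order asked, and still so for the second after the job is handed in, with the robot touching nothing.
It also fails if it takes over 69 s, if anything falls off the work surface, if the arm or the gripper's body presses on something with over 40 N, if the wrist force passes 120 N, or if a joint passes its speed limit or range.

## Robot

A 7-joint arm with a two-finger parallel gripper is mounted at the origin on the work surface. World frame = base frame: x ahead of the robot, y to its left, z up, the work surface at z = 0. Lengths are in m, angles in rad, forces in N, time in s.
With the tool pointing down it reaches from about 0.4 to 0.85 m from the base axis. Payload 10.4 kg.
Tool frame: the origin (TCP) lies between the finger pads; the fingertips stand tips_ahead ahead of it and the grasp point (between the pads) lies 11 mm behind it (tips_ahead is the distance from the TCP to the fingertips, in m); z points along the fingers, x is the direction in which the jaws open and shut, and the axes are right-handed (so a half turn about z gives the same grasp; the last joint's range is limited). The gripper opens to 87 mm and grips with 3 to 60 N. Pads are 19 mm wide; open, the fingers measure 117 mm over their backs; the gripper's body (75 mm by 190 mm) begins 51 mm behind the grasp point.
Start: joints at [1.087, 0.332, -0.065, 1.46, 0.022, 1.35, -0.088], TCP at [0.278, -0.56, 0.231] pointing down, gripper open.
Joint ranges: [-2.6, 2.6], [-0.5, 2.12], [-1.47, 1.34], [0.16, 2.42], [-1.27, 4.41], [0.06, 2.06], [-2.6, 2.6]. Speed limits (rad/s): [2.22, 2.22, 2.79, 2.79, 3.14, 3.14, 3.14].

## Interface

Orientations are given as a unit quaternion [x, y, z, w].
In Python, from bench import read_state, camera, close_job, tips_ahead gives the robot as it stands.
- The arm moves only by the tool arm_command, never from a script. Its argument "commands" is a list that holds one entry, the list of rows, each a list of 7 numbers: the turn, a rotation vector about the tool's x, y, z in rad, then the shift along the tool's x, y, z in m, then the opening in per cent of the stroke, from 0 (shut) to 100 (fully open). In form: [[[rx, ry, rz, x, y, z, claw], ...]]. A call has 1 to 20 rows; each row shifts and turns the commanded pose from where the row before left it, along the tool's axes as they then stand; what a row does not reach is not made up. A row lasts 1/8 s, in which the tool goes at most 62.5 mm and 10.7 degrees, less where a joint would pass 70% of its speed; a pose out of reach is approached as far as the arm can. A call with a gripper value outside its range is refused whole. The fingers move at their own pace and stop on an object; "newtons" is the grip in N (left out, the last holds). Time passes only in rows, so rows that do not move let the fingers close. It gives the time, the measured TCP pose, the force and the opening at its end, in the units of the state.
- read_state(): the state, without advancing time (a new reading comes with each control period).
- camera(name): name is "scene" or "top"; returns a dict with "frame" (480x640x3 uint8, red, green, blue), "vfov" (degrees; the focal length in pixels is half the picture's height over the tangent of half this angle, whatever the lens; pixels are square), "cx", "cy" (the principal point, pixels), "R" (3x3) and "t" (3): a world point X has camera coordinates R X + t. Camera axes: x right, y down, z forward; pixel columns grow to the right and rows downward; lengths in m; the calibration is good to about 2 mm. A picture is of the moment at which its call begins. There is no depth.
- close_job(): hands the job in, once; it reports no verdict.
The state is a dict: "time": time; "joint_positions": joint angles; "joint_vel": joint speeds; "joint_torque": joint torques, N m; "ee_pos": TCP position; "eef_rot": TCP orientation; "ft_force": force on the tool from outside, world axes, zero at the start; "torque": the same for the moment, N m; "width": finger opening in m.
Only numpy, scipy, OpenCV 4.12 (cv2) and the standard library are available. Lean on these libraries where they do the work, as an engineer would, in place of code of your own. Each camera call takes 0.05 s, during which the arm holds its last target.

## Working session

There is one attempt and no reset: what is moved stays moved. The work goes in short steps, Python scripts to look and compute and a tool call to move; the robot and the scene stay as the last step left them, time stands still between calls to the robot, and variables do not carry over. Pictures are saved under pics/ and viewed, and the job is handed in when it is done.

Besides the shell and the picture viewer there is one more tool, called after "Emit:" by a JSON object that holds its "name" and its "arguments", one argument or row to a line. arm_command: Moves the arm, as the interface text tells. Its arguments: {"type":"object","properties":{"commands":{"type":"array"},"newtons":{"type":"number"}},"required":["commands"]}

```bash
ls; mkdir -p pics; python3 - <<'E'
from bench import read_state, camera, tips_ahead
import cv2, pickle
s=read_state(); print(s); print(tips_ahead if not callable(tips_ahead) else tips_ahead())
for n in("scene","top"):
    c=camera(n); cv2.imwrite(f"pics/{n}0.png",c["frame"][:,:,::-1]); pickle.dump(c,open(f"{n}0.pkl","wb"))
    print(n,c["vfov"],c["cx"],c["cy"],c["R"],c["t"])
E
```

```text
pics
{'time': 0.0, 'joint_positions': array([ 1.08738829,  0.33286043, -0.06469249,  1.46095025,  0.02159584,
        1.34991759, -0.08851029]), 'joint_vel': array([-0.00192839, -0.00084955,  0.00077807, -0.00021879,  0.00076895,
       -0.00134425,  0.00034228]), 'joint_torque': array([-4.41649654e-04, -6.23260832e+01,  2.44700391e-02, -3.89892912e+01,
       -6.13102410e-02,  3.98264278e-02,  1.20799637e-04]), 'ee_pos': array([ 0.27773958, -0.55946619,  0.2297568 ]), 'eef_rot': array([ 8.49904063e-01, -5.26936964e-01, -6.28995227e-04, -3.50705533e-04]), 'ft_force': array([0.1803007 , 0.3369243 , 0.14239387]), 'torque': array([0.02472039, 0.02438907, 0.01209567]), 'width': 0.0868403671930391}
0.008
scene 43.2470470548375 306.40686074636443 247.99851304337076 [[-0.51061446  0.85970795 -0.01323278]
 [ 0.71707324  0.41730513 -0.55826731]
 [-0.47442474 -0.29454824 -0.8295556 ]] [ 0.22866225 -0.3425111   1.49972422]
top 49.707309655548464 317.31656687009576 238.4803025871103 [[-0.02080758 -0.99977674  0.00367538]
 [-0.98437631  0.01984389 -0.17495573]
 [ 0.17484374 -0.00725836 -0.98456944]] [0.04672023 0.50062299 1.19492367]
```

View pics/scene0.png

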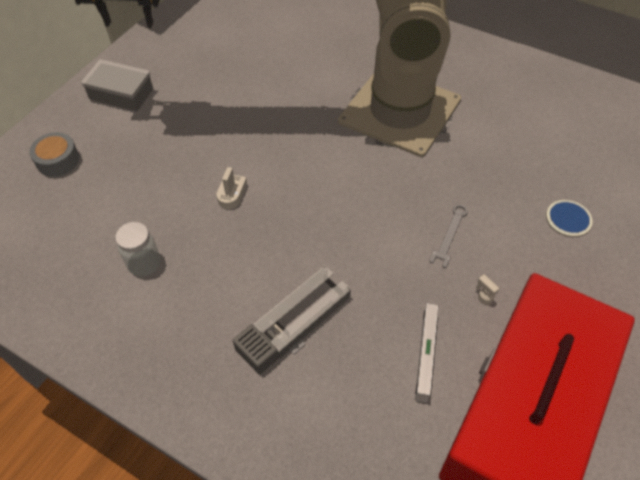

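View pics/top0.png

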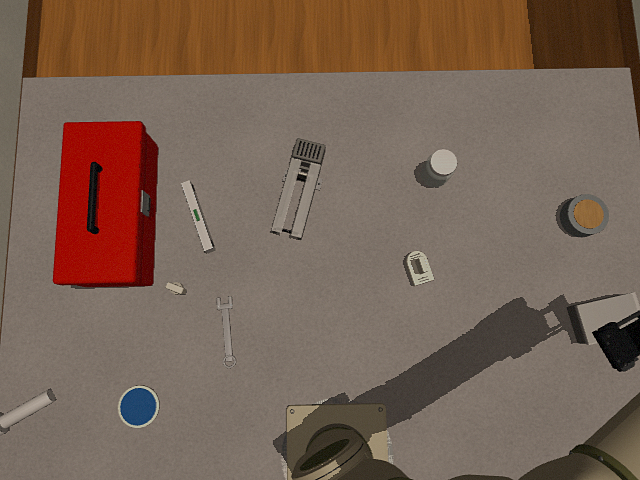

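The top picture shows the cartridge at about (418,268), nose up (world +x). The housing has its mouth at about (287,237) and its fan box at (309,150). The jar is at (442,165), and the spanner, level and nozzle are on the left. I'll enlarge next.

```bash
python3 - <<'E'
import cv2
def crop(n,o,x,y,w,h,f):
    im=cv2.imread(f"pics/{n}.png")[y:y+h,x:x+w]; im=cv2.resize(im,None,fx=f,fy=f,interpolation=cv2.INTER_CUBIC); cv2.imwrite(f"pics/{o}.png",im)
crop("top0","t_cart",390,235,60,60,10)
crop("top0","t_bay",260,130,75,120,5)
crop("scene0","s_cart",200,155,60,60,10)
crop("scene0","s_bay",225,255,135,120,5)
E
```

```text
(no output)
```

View pics/t_cart.png

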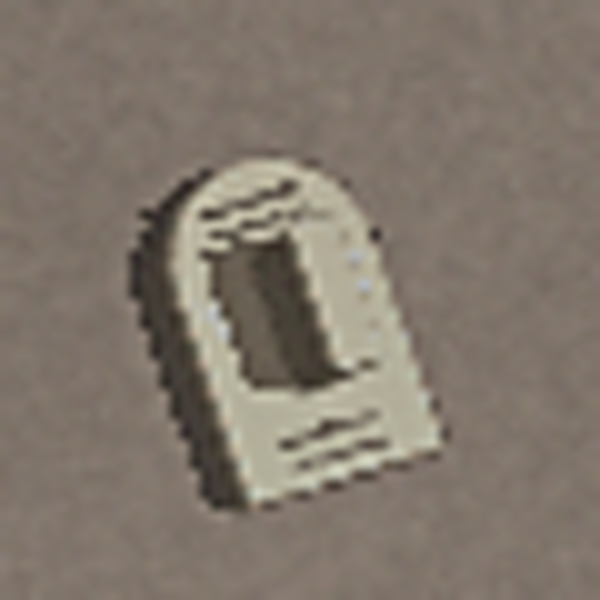

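View pics/t_bay.png

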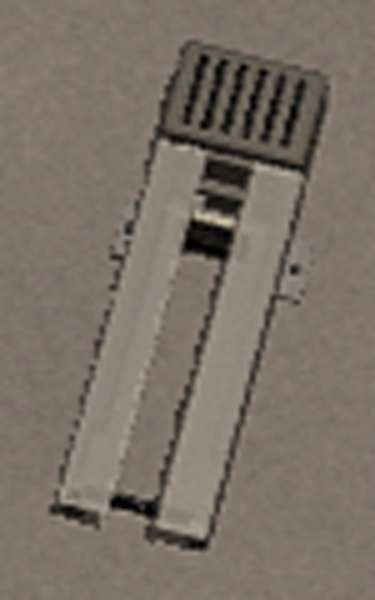

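View pics/s_cart.png

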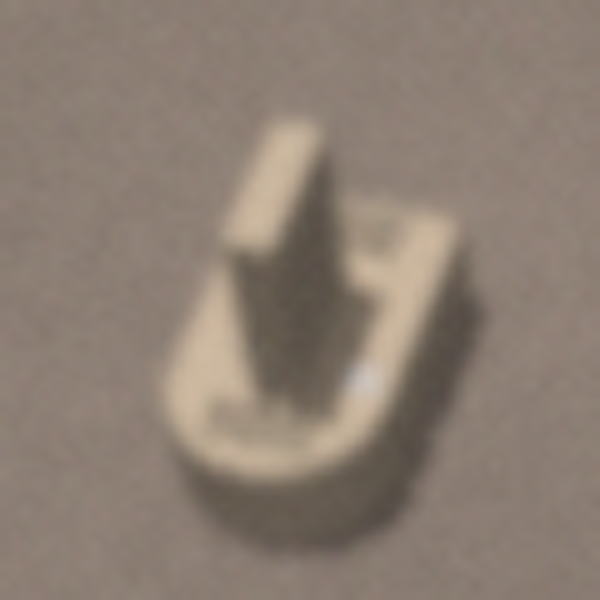

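View pics/s_bay.png

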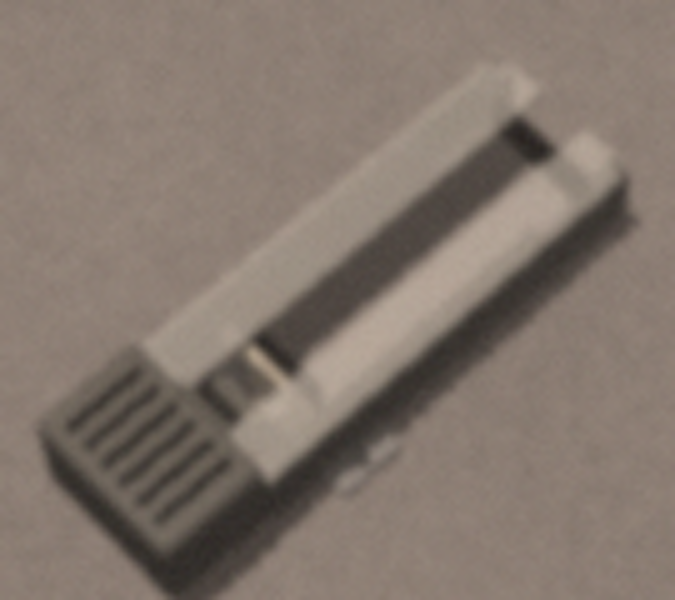

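```bash
cat > h.py <<'E'
import numpy as np, cv2, pickle
from scipy.optimize import least_squares
def load(n): return pickle.load(open(n+".pkl","rb"))
def proj(c,P):
    P=np.atleast_2d(P); f=240/np.tan(np.radians(c["vfov"]/2))
    K=np.array([[f,0,c["cx"]],[0,f,c["cy"]],[0,0,1.]])
    q=(P@c["R"].T+c["t"])@K.T
    return q[:,:2]/q[:,2:]
def place(p,M):
    M=np.atleast_2d(M)/1000.; c,s=np.cos(p[2]),np.sin(p[2])
    z=p[3] if len(p)>3 else 0
    return np.c_[p[0]+c*M[:,0]-s*M[:,1],p[1]+s*M[:,0]+c*M[:,1],M[:,2]+z]
def un(u,x0,y0,f): u=np.atleast_2d(u).astype(float); return (u+.5)/f-.5+[x0,y0]
def fit(obs,p0,fix=None):
    # obs: list of (cam, model pts, pix)
    r=lambda p: np.concatenate([(proj(c,place(p,m))-u).ravel() for c,m,u in obs])
    s=least_squares(r,p0,loss="soft_l1"); return s.x,r(s.x).reshape(-1,2)
a=np.linspace(-np.pi/2,np.pi/2,13)
def bul(z): return [[-40,-25,z]]+[[15+25*np.cos(t),25*np.sin(t),z] for t in a]+[[-40,25,z],[-40,-25,z]]
def fin(z): return [[-18,-6,z],[18,-6,z],[18,6,z],[-18,6,z],[-18,-6,z]]
CART=[bul(0),bul(26),fin(26),fin(76)]
def rect(x0,x1,y0,y1,z): return [[x0,y0,z],[x1,y0,z],[x1,y1,z],[x0,y1,z],[x0,y0,z]]
BAY=[rect(0,190,12,37,35),rect(0,190,-37,-12,35),rect(0,190,-37,37,0)]
def overlay(c,items,box,f,out):
    x,y,w,h=box
    im=cv2.resize(np.ascontiguousarray(c["frame"][y:y+h,x:x+w,::-1]),None,fx=f,fy=f,interpolation=cv2.INTER_CUBIC)
    for p,mod,col in items:
        for l in mod:
            q=(proj(c,place(p,l))-[x,y]+.5)*f-.5
            cv2.polylines(im,[np.round(q*8).astype(np.int32)],False,col,1,cv2.LINE_AA,3)
    cv2.imwrite(f"pics/{out}.png",im)
E
cat > m1.py <<'E'
from h import *
T,S=load("top0"),load("scene0")
ct=un([[255,505],[443,452]],390,235,10); cs=un([[462,212],[275,118],[322,122],[225,245],[270,252]],200,155,10)
oc=[(T,[[-40,25,26],[-40,-25,26]],ct),(S,[[-40,25,26],[-18,-6,76],[-18,6,76],[18,-6,76],[18,6,76]],cs)]
pc,r=fit(oc,[.45,-.2,.2]); print("cart",pc,np.degrees(pc[2]));print(r.round(2).tolist())
bt=un([[57,505],[208,540],[158,138],[303,172]],260,130,5); bs=un([[490,65],[537,92],[580,133],[625,172]],225,255,5)
ob=[(T,[[0,37,35],[0,-37,35],[190,37,35],[190,-37,35]],bt),(S,[[0,-37,35],[0,-12,35],[0,12,35],[0,37,35]],bs)]
pb,r=fit(ob,[.55,.05,-.25]); print("bay",pb,np.degrees(pb[2]));print(r.round(2).tolist())
np.save("pc.npy",pc);np.save("pb.npy",pb)
g=(0,255,0)
overlay(T,[(pc,CART,g)],(390,235,60,60),10,"o_tc"); overlay(S,[(pc,CART,g)],(200,155,60,60),10,"o_sc")
overlay(T,[(pb,BAY,g)],(260,130,75,120),5,"o_tb"); overlay(S,[(pb,BAY,g)],(225,255,135,120),5,"o_sb")
a,b=[cv2.imread(f"pics/{n}.png") for n in("o_tc","o_sc")]; cv2.imwrite("pics/oc.png",cv2.resize(np.hstack([a,b]),(800,400)))
a,b=[cv2.imread(f"pics/{n}.png") for n in("o_tb","o_sb")]; cv2.imwrite("pics/ob.png",cv2.resize(np.hstack([a,b]),None,fx=.76,fy=.76))
E
python3 m1.py
```

```text
cart [ 0.43215332 -0.20556249  0.30026913] 17.204153713431364
[[-0.56, 0.18], [0.22, -1.11], [0.0, 0.32], [-0.28, -0.38], [0.34, 0.15], [-0.45, -0.59], [0.45, -0.33]]
bay [ 0.51863534  0.11145757 -0.26994742] -15.466848110553851
[[0.28, -1.57], [-0.28, -1.12], [0.14, -1.06], [0.08, -0.77], [0.65, -2.34], [0.15, -0.09], [0.24, -0.82], [0.45, -0.7]]
```

View pics/oc.png

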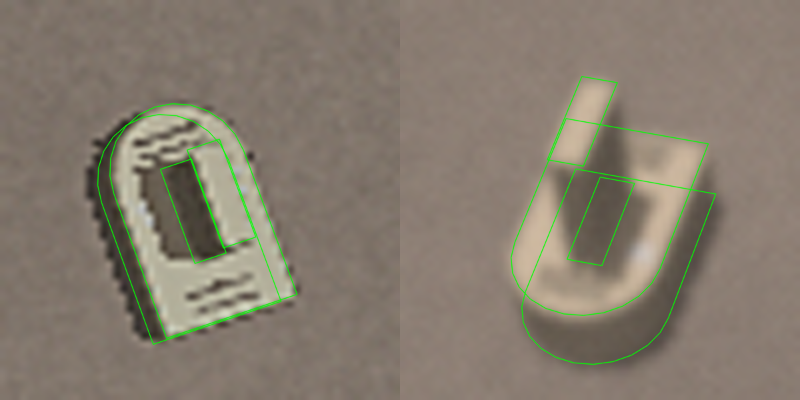

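View pics/ob.png

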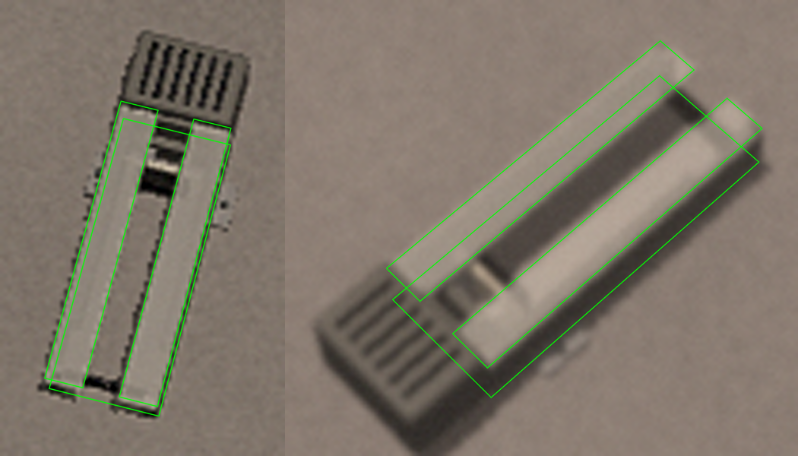

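```bash
cat > m2.py <<'E'
exec(open("m1.py").read().split("pc,r=fit")[0]); 
src=open("m1.py").read().split("\n")
for l in src:
    if l.startswith(("bt=","ob=")): exec(l)
def res(q,full=False):
    o=[]
    for p,obs in((q[:3],oc),(q[3:6],ob)):
        for c,m,u in obs:
            sh=q[6:8] if c is T else q[8:10]
            o.append((proj(c,place(p,m))+sh-u).ravel())
    o=np.concatenate(o)
    return o if full else np.r_[o/.5,q[6:]/1.0]
s=least_squares(res,np.r_[np.load("pc.npy"),np.load("pb.npy"),0,0,0,0],loss="soft_l1")
q=s.x; print(q.round(4).tolist(),np.degrees(q[[2,5]])); print(res(q,True).reshape(-1,2).round(2).tolist())
np.save("q.npy",q)
g=(0,255,0)
T["cx"]+=q[6];T["cy"]+=q[7];S["cx"]+=q[8];S["cy"]+=q[9]
overlay(T,[(q[:3],CART,g)],(390,235,60,60),10,"o_tc"); overlay(S,[(q[:3],CART,g)],(200,155,60,60),10,"o_sc")
overlay(T,[(q[3:6],BAY,g)],(260,130,75,120),5,"o_tb"); overlay(S,[(q[3:6],BAY,g)],(225,255,135,120),5,"o_sb")
a,b=[cv2.imread(f"pics/{n}.png") for n in("o_tc","o_sc")]; cv2.imwrite("pics/oc2.png",cv2.resize(np.hstack([a,b]),(800,400)))
a,b=[cv2.imread(f"pics/{n}.png") for n in("o_tb","o_sb")]; cv2.imwrite("pics/ob2.png",cv2.resize(np.hstack([a,b]),None,fx=.76,fy=.76))
E
python3 m2.py
```

```text
[0.432, -0.2053, 0.3136, 0.5193, 0.1115, -0.2668, 0.0755, 1.1949, -0.1519, 0.3319] [ 17.97034682 -15.28688844]
[[-0.33, 1.5], [0.34, -0.05], [-0.2, 0.5], [-0.41, -0.04], [0.24, 0.44], [-0.36, -0.22], [0.56, -0.01], [0.33, -0.58], [-0.2, -0.22], [-0.04, -0.12], [-0.08, 0.08], [0.31, -1.75], [-0.16, 0.49], [-0.04, -0.26], [0.19, -0.16]]
```

```bash
python3 -c "
import cv2,numpy as np
a=cv2.imread('pics/oc2.png');b=cv2.imread('pics/ob2.png')
b=cv2.resize(b,(800,458))
cv2.imwrite('pics/both2.png',cv2.resize(np.vstack([a,b]),None,fx=.69,fy=.69))"
```

```text
(no output)
```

View pics/both2.png

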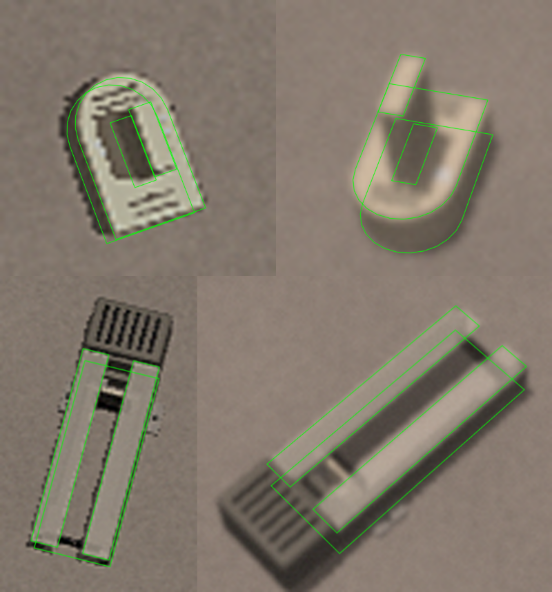

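```bash
cat >> h.py <<'E'
from scipy.spatial.transform import Rotation as Ro
def st(s): 
    R=Ro.from_quat(s["eef_rot"]); x=R.as_matrix()[:,0]
    return np.array(s["ee_pos"]),R,np.degrees(np.arctan2(x[1],x[0]))
def goal(s,pos,xang):
    """tool down, tool x at world angle xang deg: turn vec (tool) and shift after turn (tool axes)"""
    p,R,_=st(s); a=np.radians(xang)
    G=Ro.from_matrix(np.array([[np.cos(a),np.sin(a),0],[np.sin(a),-np.cos(a),0],[0,0,-1]]).T)
    G=Ro.from_matrix(np.c_[[np.cos(a),np.sin(a),0],[np.sin(a),-np.cos(a),0],[0,0,-1]])
    return (R.inv()*G).as_rotvec().round(4), G.inv().apply(np.array(pos)-p).round(4)
def report():
    from bench import read_state
    s=read_state(); p,R,a=st(s)
    print("t %.2f pos %s xang %.2f tilt %.2f w %.4f F %s M %s"%(s["time"],p.round(4),a,np.degrees(np.arccos(-R.as_matrix()[2,2])),s["width"],s["ft_force"].round(2),s["torque"].round(2)))
    return s
E
python3 - <<'E'
from h import *
s=report(); print(goal(s,[.432,-.205,.2],-72.2))
E
```

```text
t 0.10 pos [ 0.2777 -0.5595  0.2299] xang -63.60 tilt 0.07 w 0.0870 F [-0.43 -0.71  0.32] M [0.   0.02 0.  ]
(array([0.0002, 0.0012, 0.1501]), array([-0.2904, -0.2553,  0.0299]))
```

Emit:
{"name": "arm_command", "arguments": {
  "commands": [
    [[0,0.001,0.15,0,0,0,100],[0,0,0,-0.0415,-0.0365,0.004,100],[0,0,0,-0.0415,-0.0365,0.004,100],[0,0,0,-0.0415,-0.0365,0.004,100],[0,0,0,-0.0415,-0.0365,0.004,100],[0,0,0,-0.0415,-0.0365,0.004,100],[0,0,0,-0.0415,-0.0365,0.004,100],[0,0,0,-0.0415,-0.0365,0.004,100],[0,0,0,0,0,0,100],[0,0,0,0,0,0,100]]
  ],
  "newtons": 30
}}

```text
time: 1.35
ee_pos: [0.432, -0.2056, 0.2021]
eef_rot: [0.808, -0.589, 0.0, 0.001]
ft_force: [-0.2, -0.8, -0.1]
width: 0.0868
```

```bash
python3 - <<'E'
from h import *
from bench import camera
s=report(); print(goal(s,[.432,-.205,.051],-72.2))
ims=[]
for n,b in(("top",(360,200,130,130)),("scene",(150,90,130,130))):
    c=camera(n); pickle.dump(c,open(n+"1.pkl","wb")); x,y,w,h=b
    ims.append(cv2.resize(c["frame"][y:y+h,x:x+w,::-1],None,fx=3,fy=3,interpolation=cv2.INTER_CUBIC))
cv2.imwrite("pics/hover.png",np.hstack(ims))
E
```

```text
t 1.35 pos [ 0.432  -0.2056  0.2021] xang -72.20 tilt 0.07 w 0.0868 F [-0.22 -0.76 -0.12] M [ 0.05 -0.01 -0.02]
(array([ 0.0005, -0.0011,  0.    ]), array([-0.0006, -0.0002,  0.1511]))
```

View pics/hover.png

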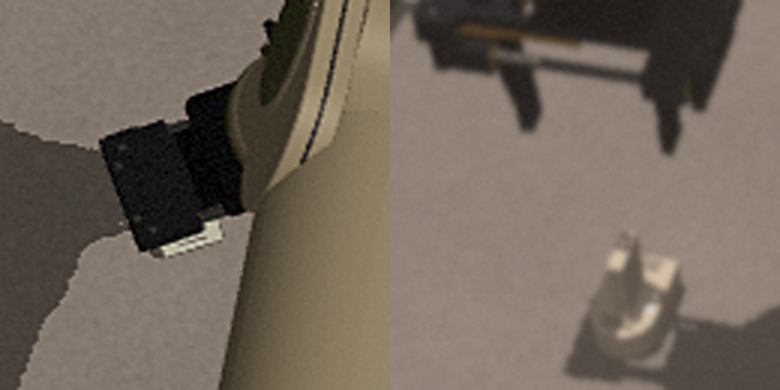

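The top view is blocked by the arm. The scene view shows the open fingers at about crop (525,130) and (670,150), straddling the fin at (625,235). Descending.

Emit:
{"name": "arm_command", "arguments": {
  "commands": [
    [[0,0,0,0,0,0.04,100],[0,0,0,0,0,0.04,100],[0,0,0,0,0,0.04,100],[0,0,0,0,0,0.02,100],[0,0,0,0,0,0.011,100],[0,0,0,0,0,0,100],[0,0,0,0,0,0,40],[0,0,0,0,0,0,0],[0,0,0,0,0,0,0],[0,0,0,0,0,0,0],[0,0,0,0,0,0,0],[0,0,0,0,0,0,0]]
  ],
  "newtons": 40
}}

```text
time: 2.95
ee_pos: [0.4324, -0.2053, 0.0513]
eef_rot: [0.808, -0.589, 0.0, 0.0]
ft_force: [-0.0, -1.0, -0.7]
width: 0.0349
```

```bash
python3 - <<'E'
from h import *
from bench import camera
s=report()
b=(190,120,80,80); c=camera("scene"); pickle.dump(c,open("scene2.pkl","wb"))
p=[s["ee_pos"][0],s["ee_pos"][1],np.radians(90-72.2)]
overlay(c,[(p,CART,(0,255,0))],b,7,"grip")
E
```

```text
t 2.95 pos [ 0.4324 -0.2053  0.0513] xang -72.19 tilt 0.06 w 0.0349 F [-0.04 -1.01 -0.71] M [ 0.03  0.04 -0.03]
```

View pics/grip.png

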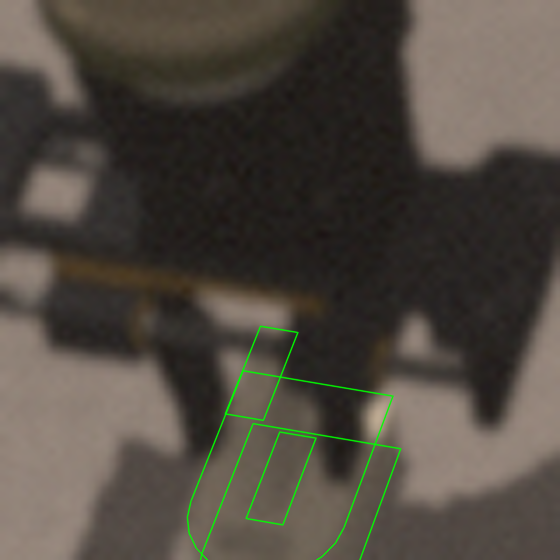

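Still closing (34.9 mm); the fin is between the fingers. I'll let it finish.

Emit:
{"name": "arm_command", "arguments": {
  "commands": [
    [[0,0,0,0,0,0,0],[0,0,0,0,0,0,0],[0,0,0,0,0,0,0],[0,0,0,0,0,0,0],[0,0,0,0,0,0,0]]
  ]
}}

```text
time: 3.62
ee_pos: [0.4323, -0.2052, 0.0512]
eef_rot: [0.808, -0.589, 0.0, 0.0]
ft_force: [0.2, -0.1, -2.1]
width: 0.012
```

```bash
python3 - <<'E'
from h import *
from bench import camera
s=report()
b=(190,145,70,70); c=camera("scene"); pickle.dump(c,open("scene2.pkl","wb"))
p=[s["ee_pos"][0],s["ee_pos"][1],np.radians(90-72.2)]
overlay(c,[(p,CART,(0,255,0))],b,8,"grip2")
print(goal(s,[.432,-.205,.08],-105.3))
E
```

```text
t 3.62 pos [ 0.4323 -0.2052  0.0512] xang -72.19 tilt 0.05 w 0.0120 F [ 0.19 -0.12 -2.14] M [0.01 0.01 0.04]
(array([-1.000e-04, -9.000e-04,  5.778e-01]), array([-0.0001,  0.0004, -0.0288]))
```

View pics/grip2.png

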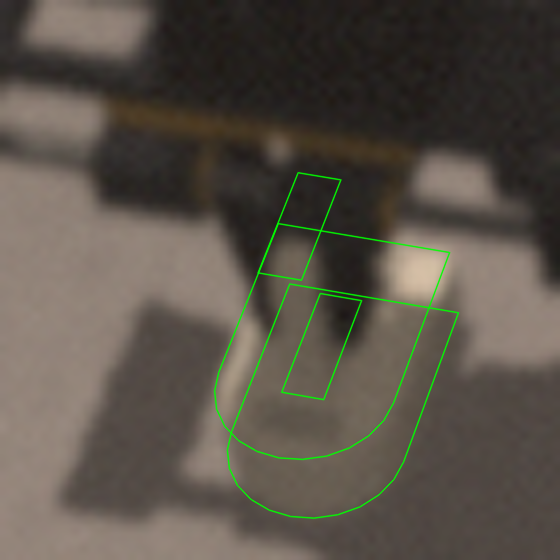

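Gripped at 12.0 mm, and the overlay agrees within about a pixel. I'll lift 30 mm, turn to the housing's heading, then go to a stand-off before the mouth.

Emit:
{"name": "arm_command", "arguments": {
  "commands": [
    [[0,0,0,0,0,-0.015,0],[0,0,0,0,0,-0.015,0],[0,0,0,0,0,0,0],[0,0,0.1445,0,0,0,0],[0,0,0.1445,0,0,0,0],[0,0,0.1445,0,0,0,0],[0,0,0.1443,0,0,0,0],[0,0,0,0,0,0,0],[0,0,0,0,0,0,0],[0,0,0,0,0,0,0]]
  ]
}}

```text
time: 4.92
ee_pos: [0.4324, -0.2053, 0.0813]
eef_rot: [-0.607, 0.794, -0.0, -0.0]
ft_force: [-0.7, 0.3, -2.1]
width: 0.0119
```

```bash
python3 - <<'E'
from h import *
s=report()
print(goal(s,[.4418,.1326,.08],-105.3))
E
```

```text
t 4.92 pos [ 0.4324 -0.2053  0.0813] xang -105.20 tilt 0.06 w 0.0119 F [-0.67  0.27 -2.14] M [ 0.    0.08 -0.05]
(array([-0.0006, -0.0008,  0.0018]), array([-0.3284,  0.0801,  0.0013]))
```

Emit:
{"name": "arm_command", "arguments": {
  "commands": [
    [[0,0,0,-0.025,0.0061,0,0],[0,0,0,-0.045,0.011,0,0],[0,0,0,-0.045,0.011,0,0],[0,0,0,-0.045,0.011,0,0],[0,0,0,-0.045,0.011,0,0],[0,0,0,-0.045,0.011,0,0],[0,0,0,-0.045,0.011,0,0],[0,0,0.0018,-0.0334,0.008,0,0],[0,0,0,0,0,0.005,0],[0,0,0,0,0,0,0],[0,0,0,0,0,0,0]]
  ]
}}

```text
time: 6.3
ee_pos: [0.4419, 0.1315, 0.0759]
eef_rot: [-0.605, 0.796, -0.001, -0.0]
ft_force: [-0.1, -0.3, -1.9]
width: 0.0122
```

```bash
python3 - <<'E'
from h import *
from bench import camera
s=report()
for n in("top","scene"):
    c=camera(n); pickle.dump(c,open(n+"3.pkl","wb")); cv2.imwrite(f"pics/{n}3.png",c["frame"][:,:,::-1])
E
```

```text
t 6.30 pos [0.4419 0.1315 0.0759] xang -105.48 tilt 0.09 w 0.0122 F [-0.13 -0.25 -1.94] M [ 0.07  0.05 -0.02]
```

View pics/top3.png

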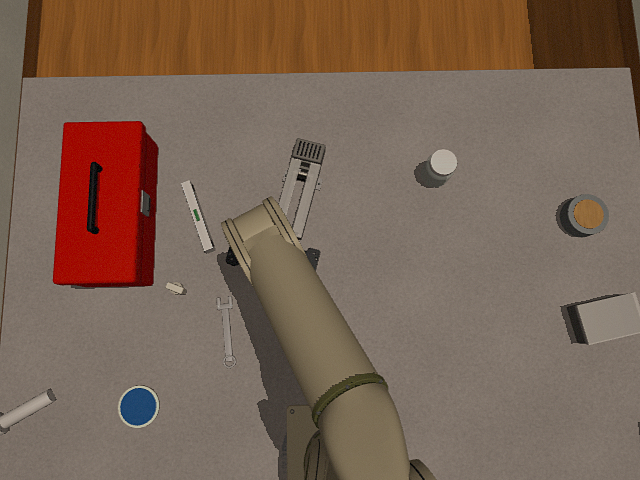

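View pics/scene3.png

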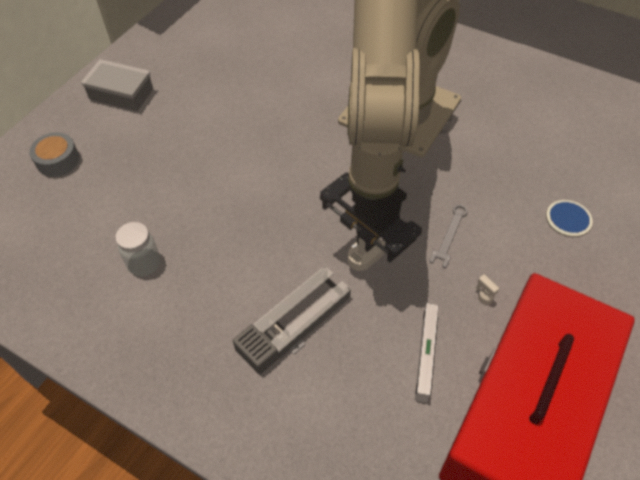

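```bash
python3 - <<'E'
from h import *
S=load("scene3"); q=np.load("q.npy")
pc=[.4419,.1315,np.radians(-15.48),.0759-.0510]
overlay(S,[(pc,CART,(0,255,0)),(q[3:6],BAY,(0,200,255))],(300,230,100,75),8,"align")
overlay(S,[],(300,230,100,75),8,"align_raw")
E
```

```text
(no output)
```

View pics/align.png

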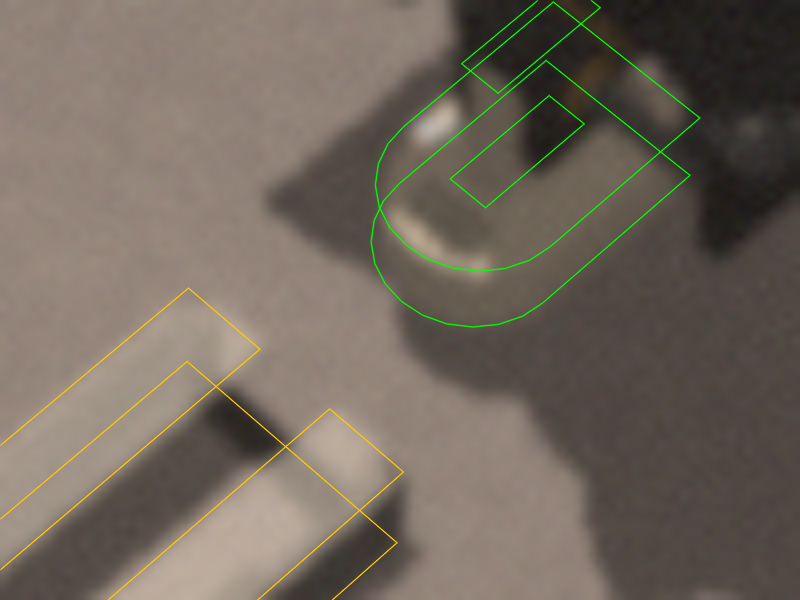

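View pics/align_raw.png

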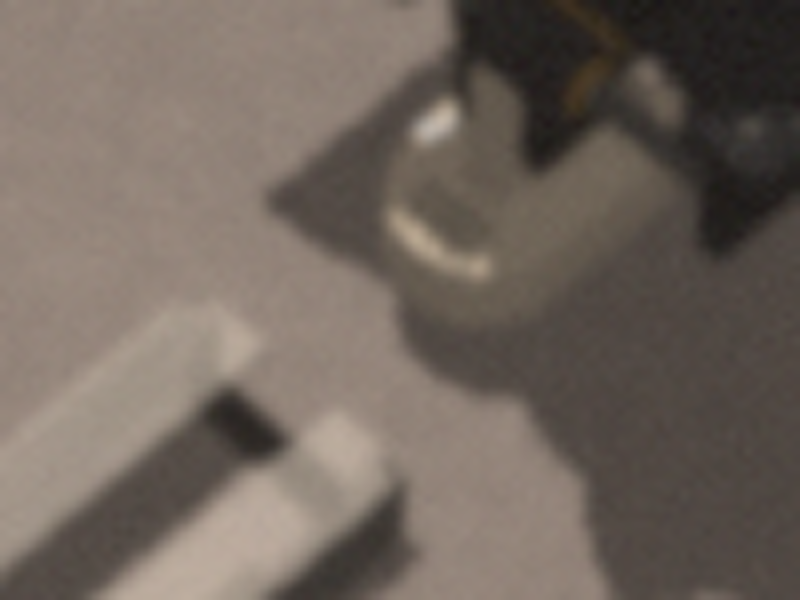

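```bash
cat > edge.py <<'E'
from h import *
from scipy.ndimage import map_coordinates, gaussian_filter1d
def snap(c,p,A,B,n=25,w=3.0,t0=.1,t1=.9):
    """median signed offset (px) along image normal of the strongest gradient; returns off, spread, normal"""
    g=cv2.cvtColor(c["frame"],cv2.COLOR_RGB2GRAY).astype(float)
    A=np.array(A,float);B=np.array(B,float)
    P=proj(c,place(p,[A+(B-A)*t for t in np.linspace(t0,t1,n)]))
    d=P[-1]-P[0]; d/=np.hypot(*d); nrm=np.array([-d[1],d[0]])
    o=np.arange(-w-1,w+1.01,.1)
    prof=np.array([map_coordinates(g,[(q[1]+o*nrm[1]),(q[0]+o*nrm[0])],order=3) for q in P])
    k=np.abs(gaussian_filter1d(prof,6,axis=1,order=1))[:,10:-10]; oo=o[10:-10]
    i=k.argmax(1); off=oo[i]
    m=np.abs(gaussian_filter1d(prof.mean(0),6,order=1))[10:-10]
    return oo[m.argmax()],np.median(off),np.percentile(off,75)-np.percentile(off,25),nrm,P.mean(0)
E
cat > e1.py <<'E'
from edge import *
q=np.load("q.npy"); pb=q[3:6]
T,S=load("top0"),load("scene0")
for nm,c in(("T",T),("S",S)):
    for y,z in((-37,35),(-37,0),(-12,35),(-12,31),(12,35),(12,31),(37,35),(37,0)):
        r=[snap(c,pb,[a,y,z],[b,y,z]) for a,b in((10,85),(85,150))]
        print(nm,y,z,[ [round(float(v),2) for v in x[:3]] for x in r],r[0][3].round(2))
    for y0,y1 in((-36,-13),(13,36)):
        for x,z in ((0,35),(0,0),(190,35)):
            r=snap(c,pb,[x,y0,z],[x,y1,z]); print(nm,"x",x,z,[round(float(v),2) for v in r[:3]],r[3].round(2))
E
python3 e1.py
```

```text
T -37 35 [[0.0, 0.0, 0.2], [0.2, 0.2, 0.3]] [0.97 0.25]
T -37 0 [[-1.0, -1.1, 0.2], [-0.8, -0.8, 0.3]] [0.97 0.25]
T -12 35 [[0.2, 0.2, 0.2], [0.5, 0.4, 0.1]] [0.97 0.26]
T -12 31 [[0.0, 0.0, 0.2], [0.3, 0.3, 0.2]] [0.97 0.26]
T 12 35 [[0.2, 0.3, 0.3], [0.5, 0.5, 0.3]] [0.97 0.26]
T 12 31 [[0.0, 0.1, 0.2], [0.3, 0.3, 0.3]] [0.97 0.26]
T 37 35 [[0.4, 0.5, 0.2], [0.6, 0.6, 0.2]] [0.96 0.26]
T 37 0 [[-1.4, -1.4, 0.2], [-1.2, -1.2, 0.4]] [0.97 0.26]
T x 0 35 [-1.3, -1.4, 0.1] [ 0.24 -0.97]
T x 0 0 [1.0, 1.0, 0.2] [ 0.24 -0.97]
T x 190 35 [-1.3, -1.3, 0.1] [ 0.24 -0.97]
T x 0 35 [-1.2, -1.2, 0.2] [ 0.24 -0.97]
T x 0 0 [1.2, 1.2, 0.3] [ 0.24 -0.97]
T x 190 35 [-1.2, -1.2, 0.3] [ 0.24 -0.97]
S -37 35 [[0.3, 0.4, 0.3], [0.5, 0.5, 0.1]] [-0.64 -0.77]
S -37 0 [[-3.0, -3.0, 0.0], [-3.0, -3.0, 0.0]] [-0.65 -0.76]
S -12 35 [[-0.6, -0.6, 0.2], [-0.3, -0.3, 0.3]] [-0.65 -0.76]
S -12 31 [[0.2, 0.2, 0.2], [0.5, 0.5, 0.3]] [-0.65 -0.76]
S 12 35 [[0.8, 0.9, 0.3], [1.3, 1.3, 0.3]] [-0.65 -0.76]
S 12 31 [[1.6, 1.6, 0.2], [2.0, 2.1, 0.2]] [-0.65 -0.76]
S 37 35 [[-0.7, -0.7, 0.2], [-0.4, -0.3, 0.2]] [-0.66 -0.75]
S 37 0 [[-2.9, -2.9, 0.1], [-2.7, -2.9, 0.3]] [-0.66 -0.75]
S x 0 35 [-1.3, -1.2, 1.0] [-0.65  0.76]
S x 0 0 [-1.4, -1.3, 0.6] [-0.65  0.76]
S x 190 35 [-2.1, -2.1, 0.3] [-0.7   0.71]
S x 0 35 [-1.1, -0.8, 0.6] [-0.65  0.76]
S x 0 0 [-3.0, -0.7, 3.3] [-0.65  0.76]
S x 190 35 [-1.7, -1.8, 0.1] [-0.7   0.71]
```

```bash
cat > e2.py <<'E'
from edge import *
T,S,S2=load("top0"),load("scene0"),load("scene2")
p=[.4323,-.2052,np.radians(17.81)]
E={"y+25z26":([-38,25,26],[15,25,26]),"y-25z26":([-38,-25,26],[15,-25,26]),"tail26":([-40,-23,26],[-40,23,26]),"tail0":([-40,-23,0],[-40,23,0]),
"y+25z0":([-38,25,0],[15,25,0]),"y-25z0":([-38,-25,0],[15,-25,0]),
"fin y+6z76":([-16,6,76],[16,6,76]),"fin y-6z76":([-16,-6,76],[16,-6,76]),"fin x-18":([-18,-5,76],[-18,5,76]),"fin x+18":([18,-5,76],[18,5,76]),"fin y+6z26":([-16,6,26],[16,6,26])}
for nm,c in(("T",T),("S0",S),("S2",S2)):
    for k,(A,B) in E.items():
        r=snap(c,p,A,B); print(nm,k,[round(float(v),2) for v in r[:3]],r[3].round(2))
E
python3 e2.py
python3 - <<'E'
from h import *
p=[.4323,-.2052,np.radians(17.81)]
for n in("scene0","scene2"):
    overlay(load(n),[(p,CART,(0,255,0))],(205,165,50,50),8,"x"+n)
overlay(load("top0"),[(p,CART,(0,255,0))],(393,243,50,50),8,"xtop0")
a=[cv2.imread(f"pics/x{n}.png") for n in("scene0","scene2","top0")]
z=np.zeros_like(a[0]); cv2.imwrite("pics/cmp.png",cv2.resize(np.vstack([np.hstack(a[:2]),np.hstack([a[2],z])]),(600,600)))
E
```

```text
T y+25z26 [0.3, 0.3, 0.3] [ 0.94 -0.35]
T y-25z26 [0.0, 0.0, 0.3] [ 0.93 -0.36]
T tail26 [-0.2, 0.0, 0.5] [-0.33 -0.94]
T tail0 [0.1, 0.2, 0.5] [-0.33 -0.94]
T y+25z0 [2.5, 2.5, 0.3] [ 0.94 -0.35]
T y-25z0 [2.6, 2.7, 0.3] [ 0.93 -0.36]
T fin y+6z76 [0.5, 0.5, 0.3] [ 0.93 -0.36]
T fin y-6z76 [3.0, 3.0, 0.2] [ 0.93 -0.36]
T fin x-18 [0.1, -0.1, 1.1] [-0.33 -0.94]
T fin x+18 [2.4, 2.3, 2.9] [-0.33 -0.95]
T fin y+6z26 [-3.0, -3.0, 3.4] [ 0.93 -0.35]
S0 y+25z26 [-0.1, 0.0, 0.3] [-0.94 -0.35]
S0 y-25z26 [0.2, -0.1, 2.1] [-0.93 -0.37]
S0 tail26 [-0.2, 0.1, 1.7] [-0.17  0.99]
S0 tail0 [1.6, 0.8, 4.0] [-0.17  0.99]
S0 y+25z0 [3.0, 3.0, 0.0] [-0.94 -0.34]
S0 y-25z0 [-1.0, -0.6, 3.3] [-0.93 -0.37]
S0 fin y+6z76 [0.1, 0.1, 0.2] [-0.93 -0.37]
S0 fin y-6z76 [0.0, 0.0, 0.3] [-0.93 -0.37]
S0 fin x-18 [0.3, 0.3, 0.2] [-0.16  0.99]
S0 fin x+18 [0.3, 0.3, 0.2] [-0.17  0.99]
S0 fin y+6z26 [-3.0, -3.0, 0.0] [-0.93 -0.36]
S2 y+25z26 [-0.7, -0.7, 0.3] [-0.94 -0.35]
S2 y-25z26 [-0.8, -0.4, 0.8] [-0.93 -0.37]
S2 tail26 [-0.7, 1.5, 3.5] [-0.17  0.99]
S2 tail0 [-1.1, -0.9, 2.0] [-0.17  0.99]
S2 y+25z0 [2.8, 2.8, 5.2] [-0.94 -0.34]
S2 y-25z0 [1.2, 1.2, 0.7] [-0.93 -0.37]
S2 fin y+6z76 [-0.8, -0.2, 2.4] [-0.93 -0.37]
S2 fin y-6z76 [-0.9, -0.6, 2.7] [-0.93 -0.37]
S2 fin x-18 [-2.8, -2.8, 0.5] [-0.16  0.99]
S2 fin x+18 [-3.0, -3.0, 0.0] [-0.17  0.99]
S2 fin y+6z26 [-1.5, -1.5, 0.9] [-0.93 -0.36]
```

View pics/cmp.png

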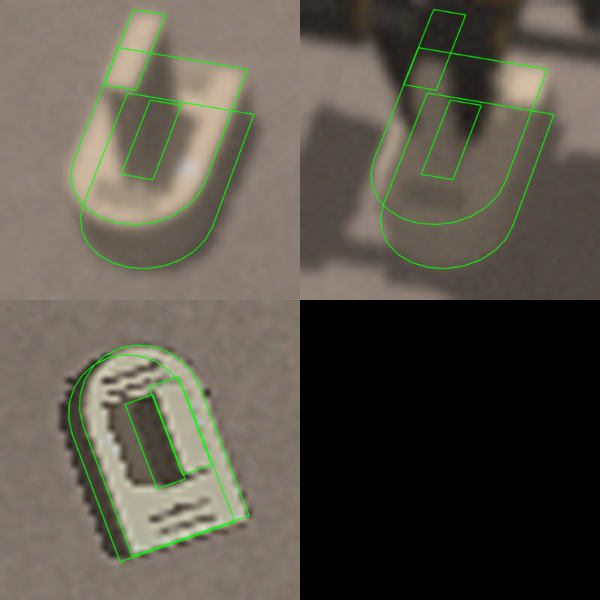

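```bash
cat > e3.py <<'E'
from edge import *
S=load("scene3")
p=[.4419,.1315,np.radians(-15.48),.0759-.0510]
E={"y+25z26":([-20,25,26],[15,25,26]),"y+25z0":([-20,25,0],[15,25,0]),"y-25z26":([0,-25,26],[15,-25,26]),"fin-6z26":([5,-6,26],[16,-6,26])}
for k,(A,B) in E.items():
    r=snap(S,p,A,B,t0=0,t1=1); print(k,[round(float(v),2) for v in r[:3]],r[3].round(2))
for z in(0,26):
  for t in range(-90,91,30):
    a=np.radians(t); e=np.array([-np.sin(a),np.cos(a),0])*4; m=np.array([15+25*np.cos(a),25*np.sin(a),z])
    r=snap(S,p,m-e,m+e,n=9); print(z,t,[round(float(v),2) for v in r[:3]],r[3].round(2))
# image grown
for k,sh in (("a",(0,0)),("b",(.9,.6))):
    c=dict(S); c["cx"]+=sh[0]; c["cy"]+=sh[1]
    overlay(c,[(p,CART,(0,255,0))],(340,235,50,40),8,"s3"+k)
a=[cv2.imread(f"pics/s3{n}.png") for n in"ab"]; cv2.imwrite("pics/s3.png",np.hstack(a))
E
python3 e3.py
```

```text
y+25z26 [-1.1, -1.1, 0.7] [-0.65 -0.76]
y+25z0 [-0.5, -0.3, 0.9] [-0.65 -0.76]
y-25z26 [-0.7, -0.8, 0.1] [-0.64 -0.77]
fin-6z26 [3.0, 3.0, 2.5] [-0.64 -0.76]
0 -90 [2.0, 2.1, 1.3] [-0.64 -0.77]
0 -60 [-1.7, -1.9, 0.2] [-0.96 -0.29]
0 -30 [1.3, 1.3, 1.7] [-0.95  0.32]
0 0 [2.0, 2.0, 2.2] [-0.64  0.77]
0 30 [-0.4, -0.5, 0.5] [-0.23  0.97]
0 60 [-0.1, -0.3, 0.6] [0.21 0.98]
0 90 [0.3, 0.3, 0.7] [0.65 0.76]
26 -90 [-0.8, -0.8, 0.1] [-0.64 -0.77]
26 -60 [-1.5, -1.5, 0.2] [-0.96 -0.29]
26 -30 [-0.4, -0.4, 0.5] [-0.95  0.32]
26 0 [0.0, 0.0, 0.1] [-0.64  0.77]
26 30 [-2.2, -2.1, 0.0] [-0.23  0.97]
26 60 [0.7, 0.7, 0.2] [0.21 0.98]
26 90 [0.7, 0.6, 0.5] [0.65 0.76]
```

View pics/s3.png

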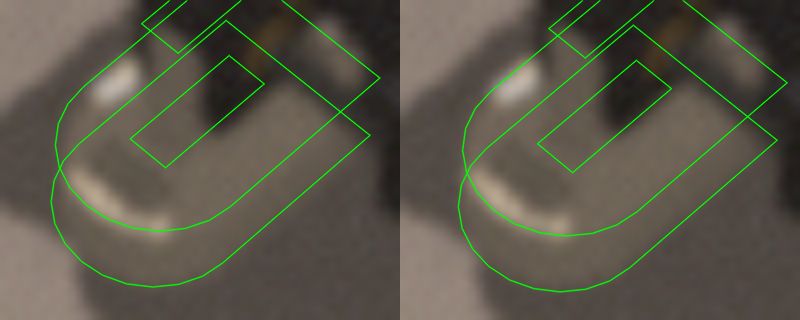

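```bash
cat >> h.py <<'E'
BM=np.array([.5166,.1111]); BY=np.radians(-15.75); BD=np.array([np.cos(BY),np.sin(BY)]); BN=np.array([-np.sin(BY),np.cos(BY)])
def bay(s=None):
    s=report(); p=s["ee_pos"]; F=s["ft_force"]; v=p[:2]-BM
    print("nose depth %.2f mm lat %.2f mm z %.2f | F along %.2f lat %.2f"%((v@BD)*1e3+40,(v@BN)*1e3,p[2]*1e3,F[:2]@BD,F[:2]@BN)); return s
def togo(s,depth,lat=0,z=.0517,xang=-105.75):
    P=BM+BD*(depth-40)/1e3+BN*lat/1e3; return goal(s,[*P,z],xang)
E
python3 - <<'E'
from h import *
s=bay(); print(togo(s,-15,z=.053))
E
```

```text
t 6.40 pos [0.442  0.1317 0.0761] xang -105.48 tilt 0.08 w 0.0112 F [-0.23  0.38 -1.23] M [ 0.05  0.02 -0.  ]
nose depth -37.41 mm lat -0.40 mm z 76.06 | F along -0.33 lat 0.30
(array([-0.0009, -0.0011,  0.0047]), array([-0.0004, -0.0224,  0.0231]))
```

Emit:
{"name": "arm_command", "arguments": {
  "commands": [
    [[-0.001,-0.001,0.005,-0.0004,-0.006,0.008,0],[0,0,0,0,-0.008,0.008,0],[0,0,0,0,-0.0084,0.007,0],[0,0,0,0,0,0,0],[0,0,0,0,0,0,0]]
  ],
  "newtons": 60
}}

```text
time: 7.02
ee_pos: [0.4634, 0.1271, 0.0529]
eef_rot: [-0.604, 0.797, 0.0, -0.0]
ft_force: [-0.6, 0.8, -1.6]
width: 0.0114
```

```bash
python3 - <<'E'
from h import *
from bench import camera
s=bay(); print(togo(s,0,z=.0517))
c=camera("scene"); pickle.dump(c,open("scene4.pkl","wb"))
P=s["ee_pos"]; p=[P[0],P[1],BY,P[2]-.0512]; pb=[*BM,BY]
c2=dict(c); c2["cx"]+=.7; c2["cy"]+=.4
overlay(c2,[(p,CART,(0,255,0)),(pb,BAY,(0,200,255))],(305,235,80,75),8,"a4")
E
```

```text
t 7.03 pos [0.4634 0.1271 0.0529] xang -105.68 tilt 0.05 w 0.0114 F [-0.6   0.76 -1.58] M [0.07 0.   0.04]
nose depth -15.59 mm lat 0.99 mm z 52.87 | F along -0.79 lat 0.57
(array([0.0008, 0.0002, 0.0012]), array([ 0.001 , -0.0156,  0.0012]))
```

View pics/a4.png

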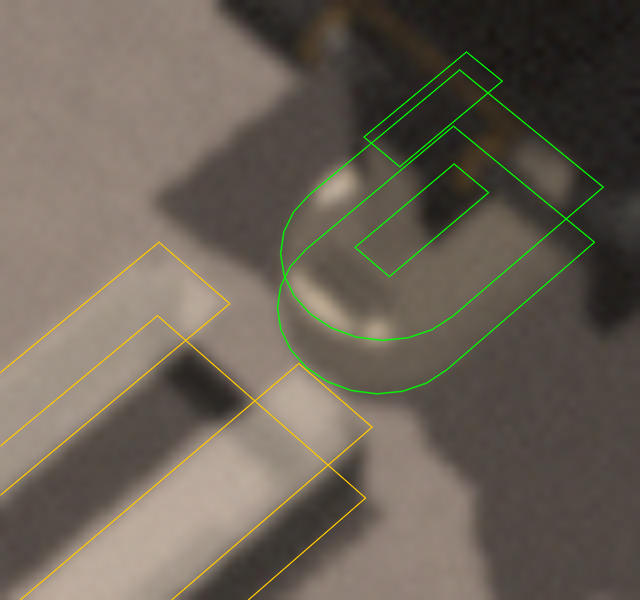

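```bash
cat > e4.py <<'E'
from edge import *
import sys
S=load("scene4"); S0=load("scene0"); T=load("top0")
S["cx"]+=.7;S["cy"]+=.4;S0["cx"]+=.7;S0["cy"]+=.4; T["cx"]-=.45
pb=[*BM,BY]
for nm,c in(("S0",S0),("S4",S),("T",T)):
    for y,z in((-37,35),(-12,35),(-12,31),(12,35),(37,35)):
        r=[snap(c,pb,[a,y,z],[b,y,z],w=2.5) for a,b in((15,60),(60,105),(105,150))]
        print(nm,y,z,[round(float(x[0]),2) for x in r],r[0][3].round(2), r[0][4].round(1))
    a=proj(c,place(pb,[[0,-10,35],[0,10,35]])); print("px/mm lateral",np.hypot(*(a[1]-a[0]))/20)
c=S0; overlay(c,[(pb,BAY,(0,200,255))],(235,262,120,110),6,"b0")
overlay(T,[(pb,BAY,(0,200,255))],(265,140,65,110),7,"b0t")
E
python3 e4.py; python3 -c "
import cv2,numpy as np
a=cv2.imread('pics/b0.png');b=cv2.imread('pics/b0t.png');b=cv2.resize(b,None,fx=600/b.shape[0],fy=600/b.shape[0])[:, :]
a=cv2.resize(a,None,fx=.6,fy=.6)
o=np.zeros((600,a.shape[1]+b.shape[1],3),np.uint8);o[:a.shape[0],:a.shape[1]]=a;o[:b.shape[0],a.shape[1]:]=b
cv2.imwrite('pics/b0j.png',o)"
```

```text
S0 -37 35 [0.4, 0.4, 0.3] [-0.64 -0.77] [310.8 276. ]
S0 -12 35 [-0.5, -0.5, -0.5] [-0.64 -0.77] [319.6 283.8]
S0 -12 31 [0.3, 0.3, 0.3] [-0.64 -0.77] [319.6 284.9]
S0 12 35 [0.7, 1.0, 1.1] [-0.65 -0.76] [328.2 291.5]
S0 37 35 [-0.7, -0.6, -0.6] [-0.65 -0.76] [337.4 299.6]
px/mm lateral 0.4766492885299072
S4 -37 35 [0.3, 0.3, 0.3] [-0.64 -0.77] [310.8 276. ]
S4 -12 35 [-0.5, -0.5, -0.5] [-0.64 -0.77] [319.6 283.8]
S4 -12 31 [0.3, 0.3, 0.3] [-0.64 -0.77] [319.6 284.9]
S4 12 35 [0.8, 1.0, 1.1] [-0.65 -0.76] [328.2 291.5]
S4 37 35 [-0.7, -0.6, -0.6] [-0.65 -0.76] [337.4 299.6]
px/mm lateral 0.4766492885299072
T -37 35 [-0.2, -0.2, -0.2] [0.97 0.26] [304.6 222.6]
T -12 35 [0.0, 0.1, 0.1] [0.96 0.26] [294.6 220.1]
T -12 31 [-0.1, -0.1, -0.1] [0.96 0.26] [294.7 220.4]
T 12 35 [0.1, 0.1, 0.1] [0.96 0.27] [285.1 217.7]
T 37 35 [0.3, 0.3, 0.2] [0.96 0.27] [275.1 215.1]
px/mm lateral 0.4131585128172392
```

View pics/b0j.png

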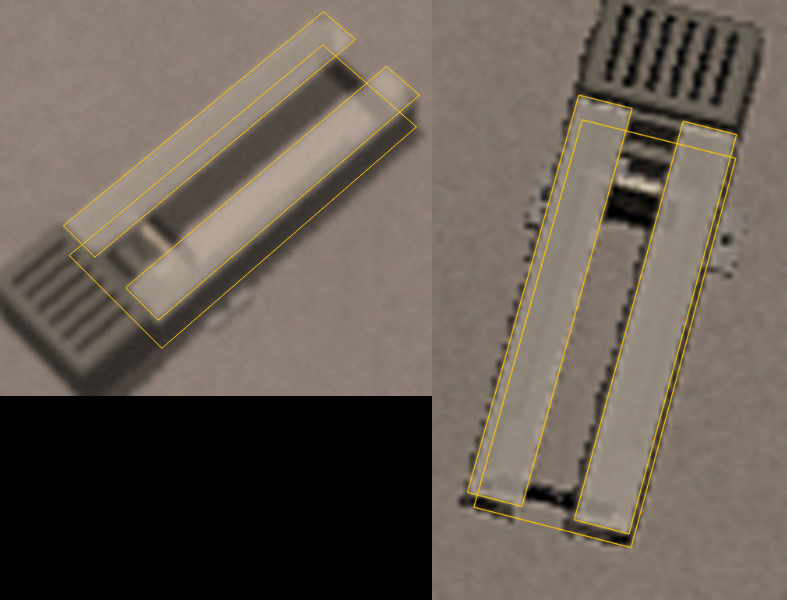

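Emit:
{"name": "arm_command", "arguments": {
  "commands": [
    [[0,0,0.001,0.001,-0.004,0.001,0],[0,0,0,0,-0.006,0,0],[0,0,0,0,-0.005,0,0],[0,0,0,0,0,0,0],[0,0,0,0,0,0,0]]
  ]
}}

```text
time: 7.7
ee_pos: [0.4775, 0.122, 0.0519]
eef_rot: [-0.604, 0.797, 0.0, -0.0]
ft_force: [-0.7, 0.4, -1.9]
width: 0.0118
```

```bash
python3 - <<'E'
from h import *
s=bay(); print(togo(s,20))
E
```

```text
t 7.70 pos [0.4775 0.122  0.0519] xang -105.74 tilt 0.03 w 0.0118 F [-0.74  0.36 -1.87] M [0.05 0.04 0.01]
nose depth -0.57 mm lat -0.08 mm z 51.89 | F along -0.81 lat 0.15
(array([0.0006, 0.0001, 0.0001]), array([-0.0001, -0.0206,  0.0002]))
```

Emit:
{"name": "arm_command", "arguments": {
  "commands": [
    [[0,0,0,0,-0.004,0,0],[0,0,0,0,-0.004,0,0],[0,0,0,0,-0.004,0,0],[0,0,0,0,-0.004,0,0]]
  ]
}}

```text
time: 8.2
ee_pos: [0.493, 0.1176, 0.0518]
eef_rot: [-0.604, 0.797, 0.0, -0.0]
ft_force: [-1.7, 0.2, -1.8]
width: 0.0115
```

```bash
python3 - <<'E'
from h import *
s=bay()
E
```

```text
t 8.20 pos [0.493  0.1176 0.0518] xang -105.74 tilt 0.06 w 0.0115 F [-1.67  0.22 -1.84] M [0.2  0.46 0.  ]
nose depth 15.52 mm lat -0.13 mm z 51.83 | F along -1.67 lat -0.25
```

Contact with the flaps is starting (1.7 N) with no side load. I'll continue.

Emit:
{"name": "arm_command", "arguments": {
  "commands": [
    [[0,0,0,0,-0.004,0,0],[0,0,0,0,-0.004,0,0],[0,0,0,0,-0.004,0,0]]
  ]
}}

```text
time: 8.57
ee_pos: [0.5042, 0.1144, 0.0516]
eef_rot: [-0.604, 0.797, 0.001, -0.001]
ft_force: [-5.5, 1.4, -1.9]
width: 0.0117
```

```bash
python3 - <<'E'
from h import *
s=bay()
E
```

```text
t 8.57 pos [0.5042 0.1144 0.0516] xang -105.73 tilt 0.09 w 0.0117 F [-5.53  1.42 -1.93] M [ 0.39  1.21 -0.04]
nose depth 27.20 mm lat -0.17 mm z 51.64 | F along -5.71 lat -0.13
```

Emit:
{"name": "arm_command", "arguments": {
  "commands": [
    [[0,0,0,0,-0.004,0,0],[0,0,0,0,-0.004,0,0],[0,0,0,0,-0.004,0,0]]
  ]
}}

```text
time: 8.95
ee_pos: [0.5154, 0.1113, 0.0515]
eef_rot: [-0.604, 0.797, 0.001, -0.001]
ft_force: [-5.7, 1.9, -1.2]
width: 0.0117
```

```bash
python3 - <<'E'
from h import *
s=bay(); print(togo(s,60))
E
```

```text
t 8.95 pos [0.5154 0.1113 0.0515] xang -105.73 tilt 0.14 w 0.0117 F [-5.74  1.91 -1.22] M [ 0.58  1.65 -0.04]
nose depth 38.79 mm lat -0.18 mm z 51.49 | F along -6.05 lat 0.28
(array([ 0.0023, -0.0005,  0.0004]), array([-0.0002, -0.0212, -0.0002]))
```

Emit:
{"name": "arm_command", "arguments": {
  "commands": [
    [[0,0,0,0,-0.004,0,0],[0,0,0,0,-0.004,0,0],[0,0,0,0,-0.004,0,0],[0,0,0,0,-0.004,0,0],[0,0,0,0,-0.004,0,0]]
  ]
}}

```text
time: 9.57
ee_pos: [0.5359, 0.1055, 0.052]
eef_rot: [-0.604, 0.797, 0.0, 0.0]
ft_force: [-2.6, 0.1, -1.6]
width: 0.0118
```

```bash
python3 - <<'E'
from h import *
from bench import camera
s=bay()
c=camera("scene"); pickle.dump(c,open("scene5.pkl","wb"))
overlay(c,[],(275,215,120,110),6,"a5")
E
```

```text
t 9.57 pos [0.5359 0.1055 0.052 ] xang -105.75 tilt 0.02 w 0.0118 F [-2.55  0.1  -1.62] M [0.32 0.73 0.01]
nose depth 60.09 mm lat -0.11 mm z 52.03 | F along -2.48 lat -0.60
```

View pics/a5.png

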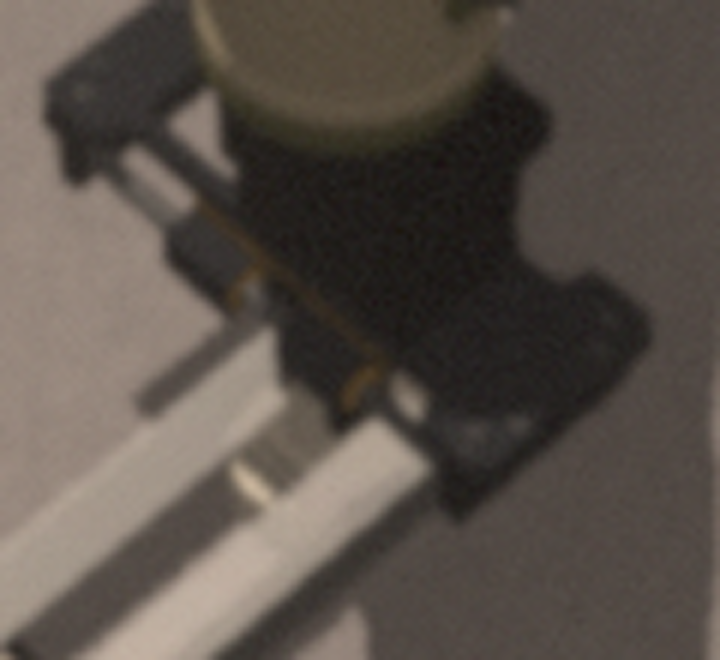

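Emit:
{"name": "arm_command", "arguments": {
  "commands": [
    [[0,0,0,0,-0.005,0,0],[0,0,0,0,-0.005,0,0],[0,0,0,0,-0.005,0,0],[0,0,0,0,-0.005,0,0],[0,0,0,0,-0.005,0,0]]
  ]
}}

```text
time: 10.25
ee_pos: [0.5598, 0.0988, 0.0519]
eef_rot: [-0.604, 0.797, 0.0, -0.0]
ft_force: [-2.0, 0.4, -1.0]
width: 0.0115
```

```bash
python3 - <<'E'
from h import *
s=bay()
E
```

```text
t 10.25 pos [0.5598 0.0988 0.0519] xang -105.75 tilt 0.02 w 0.0115 F [-2.04  0.35 -1.03] M [0.27 0.64 0.  ]
nose depth 84.93 mm lat -0.15 mm z 51.89 | F along -2.06 lat -0.21
```

Emit:
{"name": "arm_command", "arguments": {
  "commands": [
    [[0,0,0,0,-0.004,0,0],[0,0,0,0,-0.004,0,0],[0,0,0,0,-0.004,0,0],[0,0,0,0,-0.004,0,0],[0,0,0,0,-0.004,0,0],[0,0,0,0,-0.004,0,0]]
  ]
}}

```text
time: 11.0
ee_pos: [0.5828, 0.0923, 0.0519]
eef_rot: [-0.604, 0.797, 0.0, -0.0]
ft_force: [-3.1, 0.7, -2.5]
width: 0.0117
```

```bash
python3 - <<'E'
from h import *
from bench import camera
s=bay()
for n,b in(("top",(255,130,90,120)),("scene",(235,240,130,130))):
    c=camera(n); pickle.dump(c,open(n+"6.pkl","wb")); overlay(c,[],b,4,n+"6")
a,b=[cv2.imread(f"pics/{n}6.png") for n in("top","scene")]
o=np.zeros((520,a.shape[1]+b.shape[1],3),np.uint8);o[:a.shape[0],:a.shape[1]]=a;o[:b.shape[0],a.shape[1]:]=b
cv2.imwrite("pics/a6.png",cv2.resize(o,None,fx=.88,fy=.88))
E
```

```text
t 11.00 pos [0.5828 0.0923 0.0519] xang -105.74 tilt 0.02 w 0.0117 F [-3.1   0.7  -2.45] M [ 0.21  0.66 -0.01]
nose depth 108.82 mm lat -0.12 mm z 51.88 | F along -3.17 lat -0.16
```

View pics/a6.png

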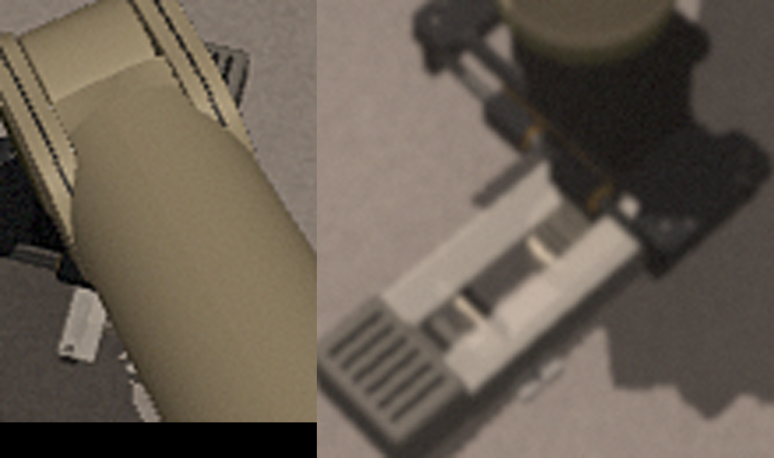

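Emit:
{"name": "arm_command", "arguments": {
  "commands": [
    [[0,0,0,0,-0.003,0,0],[0,0,0,0,-0.003,0,0],[0,0,0,0,-0.002,0,0]]
  ]
}}

```text
time: 11.48
ee_pos: [0.5904, 0.0901, 0.0519]
eef_rot: [-0.604, 0.797, 0.0, -0.0]
ft_force: [-2.6, 0.4, -1.9]
width: 0.0118
```

```bash
python3 -c "
from h import *
bay()"
```

```text
t 11.47 pos [0.5904 0.0901 0.0519] xang -105.75 tilt 0.02 w 0.0118 F [-2.59  0.44 -1.9 ] M [ 0.21  0.65 -0.01]
nose depth 116.72 mm lat -0.16 mm z 51.87 | F along -2.61 lat -0.28
```

Emit:
{"name": "arm_command", "arguments": {
  "commands": [
    [[0,0,0,0,-0.002,0,0],[0,0,0,0,-0.002,0,0]]
  ]
}}

```text
time: 11.72
ee_pos: [0.5942, 0.0891, 0.0519]
eef_rot: [-0.604, 0.797, 0.0, -0.0]
ft_force: [-2.7, 0.2, -1.0]
width: 0.0117
```

```bash
python3 -c "
from h import *
bay()"
```

```text
t 11.72 pos [0.5942 0.0891 0.0519] xang -105.74 tilt 0.02 w 0.0117 F [-2.71  0.23 -0.97] M [ 0.21  0.59 -0.01]
nose depth 120.65 mm lat -0.06 mm z 51.91 | F along -2.67 lat -0.52
```

Emit:
{"name": "arm_command", "arguments": {
  "commands": [
    [[0,0,0,0,-0.002,0,0],[0,0,0,0,-0.002,0,0]]
  ]
}}

```text
time: 11.98
ee_pos: [0.5986, 0.0878, 0.0522]
eef_rot: [-0.603, 0.797, -0.0, 0.0]
ft_force: [0.6, 0.4, -2.0]
width: 0.0116
```

```bash
python3 -c "
from h import *
bay()"
```

```text
t 11.97 pos [0.5986 0.0878 0.0522] xang -105.76 tilt 0.05 w 0.0116 F [ 0.59  0.38 -1.96] M [ 0.04  0.01 -0.  ]
nose depth 125.28 mm lat -0.17 mm z 52.16 | F along 0.46 lat 0.53
```

The drag vanished at a nose depth of about 122, which is the flaps snapping off the tail. Now I'll feel for the bumper.

Emit:
{"name": "arm_command", "arguments": {
  "commands": [
    [[0,0,0,0,-0.002,0,0],[0,0,0,0,-0.002,0,0]]
  ]
}}

```text
time: 12.22
ee_pos: [0.6021, 0.0869, 0.052]
eef_rot: [-0.604, 0.797, 0.0, 0.0]
ft_force: [0.1, -0.3, -1.6]
width: 0.0118
```

```bash
python3 -c "
from h import *
bay()"
```

```text
t 12.22 pos [0.6021 0.0869 0.052 ] xang -105.75 tilt 0.01 w 0.0118 F [ 0.12 -0.28 -1.59] M [ 0.09  0.11 -0.01]
nose depth 128.82 mm lat -0.14 mm z 51.96 | F along 0.19 lat -0.24
```

Emit:
{"name": "arm_command", "arguments": {
  "commands": [
    [[0,0,0,0,-0.002,0,0],[0,0,0,0,-0.002,0,0]]
  ]
}}

```text
time: 12.48
ee_pos: [0.6058, 0.0858, 0.0519]
eef_rot: [-0.604, 0.797, 0.0, -0.0]
ft_force: [0.3, -0.7, -1.7]
width: 0.0115
```

```bash
python3 -c "
from h import *
bay()"
```

```text
t 12.47 pos [0.6058 0.0858 0.0519] xang -105.75 tilt 0.02 w 0.0115 F [ 0.27 -0.71 -1.73] M [0.04 0.02 0.03]
nose depth 132.73 mm lat -0.11 mm z 51.93 | F along 0.45 lat -0.61
```

Emit:
{"name": "arm_command", "arguments": {
  "commands": [
    [[0,0,0,0,-0.002,0,0],[0,0,0,0,0,0,0]]
  ]
}}

```text
time: 12.72
ee_pos: [0.6077, 0.0853, 0.0519]
eef_rot: [-0.604, 0.797, 0.0, -0.0]
ft_force: [0.6, -0.1, -1.4]
width: 0.0118
```

```bash
python3 -c "
from h import *
bay()"
```

```text
t 12.72 pos [0.6077 0.0853 0.0519] xang -105.75 tilt 0.02 w 0.0118 F [ 0.64 -0.05 -1.36] M [-0.01  0.08 -0.  ]
nose depth 134.69 mm lat -0.15 mm z 51.86 | F along 0.63 lat 0.12
```

Emit:
{"name": "arm_command", "arguments": {
  "commands": [
    [[0,0,0,0,-0.002,0,0],[0,0,0,0,-0.002,0,0]]
  ]
}}

```text
time: 12.98
ee_pos: [0.6116, 0.0842, 0.0519]
eef_rot: [-0.604, 0.797, 0.0, -0.0]
ft_force: [0.2, 0.0, -1.7]
width: 0.0116
```

```bash
python3 -c "
from h import *
bay()"
```

```text
t 12.97 pos [0.6116 0.0842 0.0519] xang -105.75 tilt 0.02 w 0.0116 F [ 0.17  0.03 -1.66] M [ 0.06  0.01 -0.01]
nose depth 138.69 mm lat -0.10 mm z 51.92 | F along 0.16 lat 0.08
```

Emit:
{"name": "arm_command", "arguments": {
  "commands": [
    [[0,0,0,0,-0.002,0,0],[0,0,0,0,0,0,0]]
  ]
}}

```text
time: 13.22
ee_pos: [0.6135, 0.0836, 0.0519]
eef_rot: [-0.604, 0.797, 0.0, 0.0]
ft_force: [0.2, 0.3, -1.7]
width: 0.0116
```

```bash
python3 -c "
from h import *
bay()"
```

```text
t 13.22 pos [0.6135 0.0836 0.0519] xang -105.76 tilt 0.02 w 0.0116 F [ 0.15  0.31 -1.72] M [0.05 0.02 0.02]
nose depth 140.75 mm lat -0.15 mm z 51.91 | F along 0.06 lat 0.34
```

Emit:
{"name": "arm_command", "arguments": {
  "commands": [
    [[0,0,0,0,-0.002,0,0],[0,0,0,0,0,0,0]]
  ]
}}

```text
time: 13.48
ee_pos: [0.6154, 0.0831, 0.0519]
eef_rot: [-0.604, 0.797, 0.0, -0.0]
ft_force: [-0.0, 0.5, -2.0]
width: 0.0118
```

```bash
python3 -c "
from h import *
bay()"
```

```text
t 13.47 pos [0.6154 0.0831 0.0519] xang -105.75 tilt 0.02 w 0.0118 F [-0.04  0.53 -2.02] M [0.03 0.01 0.01]
nose depth 142.68 mm lat -0.17 mm z 51.87 | F along -0.19 lat 0.50
```

Emit:
{"name": "arm_command", "arguments": {
  "commands": [
    [[0,0,0,0,-0.002,0,0],[0,0,0,0,0,0,0]]
  ]
}}

```text
time: 13.72
ee_pos: [0.6174, 0.0825, 0.0519]
eef_rot: [-0.604, 0.797, 0.0, 0.0]
ft_force: [0.6, -0.6, -2.0]
width: 0.0119
```

```bash
python3 - <<'E'
from h import *
from bench import camera
bay()
c=camera("scene"); pickle.dump(c,open("scene7.pkl","wb")); overlay(c,[],(225,250,120,110),6,"a7")
E
```

```text
t 13.72 pos [0.6174 0.0825 0.0519] xang -105.75 tilt 0.02 w 0.0119 F [ 0.58 -0.55 -2.01] M [ 0.01  0.03 -0.02]
nose depth 144.75 mm lat -0.14 mm z 51.92 | F along 0.71 lat -0.38
```

View pics/a7.png

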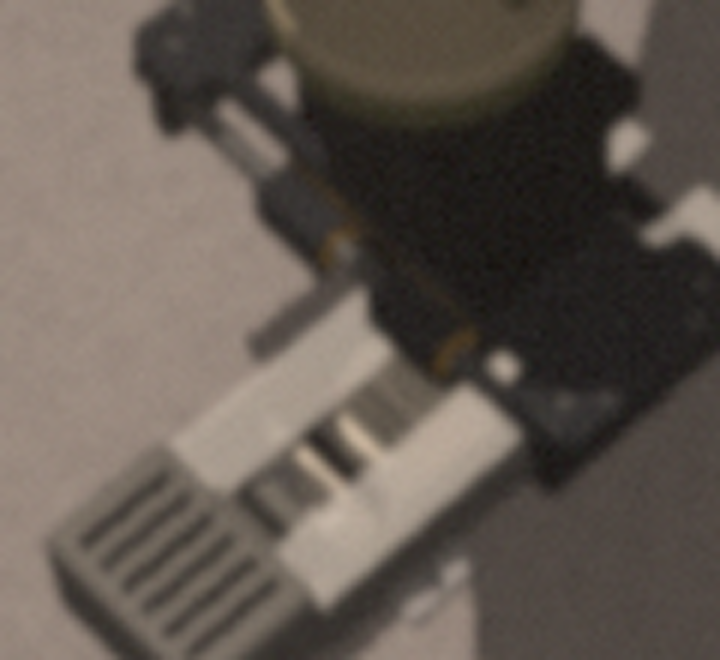

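The nose edge is at crop (358,437), nearly on the dark bumper at (330,447). I'll use finer steps.

Emit:
{"name": "arm_command", "arguments": {
  "commands": [
    [[0,0,0,0,-0.001,0,0],[0,0,0,0,-0.001,0,0]]
  ]
}}

```text
time: 14.02
ee_pos: [0.6192, 0.0821, 0.0519]
eef_rot: [-0.604, 0.797, 0.0, -0.0]
ft_force: [0.9, -0.1, -2.4]
width: 0.0118
```

```bash
python3 -c "
from h import *
bay()"
```

```text
t 14.03 pos [0.6192 0.0821 0.0519] xang -105.74 tilt 0.02 w 0.0118 F [ 0.89 -0.1  -2.42] M [ 0.08 -0.04  0.  ]
nose depth 146.61 mm lat -0.08 mm z 51.91 | F along 0.89 lat 0.15
```

Emit:
{"name": "arm_command", "arguments": {
  "commands": [
    [[0,0,0,0,-0.001,0,0],[0,0,0,0,-0.001,0,0]]
  ]
}}

```text
time: 14.28
ee_pos: [0.6208, 0.0816, 0.0518]
eef_rot: [-0.604, 0.797, 0.0, -0.0]
ft_force: [-4.1, 0.9, -0.5]
width: 0.0115
```

```bash
python3 -c "
from h import *
bay()"
```

```text
t 14.28 pos [0.6208 0.0816 0.0518] xang -105.74 tilt 0.06 w 0.0115 F [-4.11  0.86 -0.47] M [0.14 0.62 0.01]
nose depth 148.26 mm lat -0.09 mm z 51.85 | F along -4.19 lat -0.29
```

Emit:
{"name": "arm_command", "arguments": {
  "commands": [
    [[0,0,0,0,-0.001,0,0],[0,0,0,0,-0.001,0,0]]
  ]
}}

```text
time: 14.52
ee_pos: [0.6221, 0.0814, 0.0518]
eef_rot: [-0.604, 0.797, 0.001, -0.001]
ft_force: [-6.8, 0.4, 2.7]
width: 0.0119
```

```bash
python3 -c "
from h import *
bay()"
```

```text
t 14.53 pos [0.6221 0.0814 0.0518] xang -105.72 tilt 0.14 w 0.0119 F [-6.84  0.43  2.7 ] M [ 0.16  1.65 -0.02]
nose depth 149.55 mm lat 0.05 mm z 51.81 | F along -6.70 lat -1.44
```

Emit:
{"name": "arm_command", "arguments": {
  "commands": [
    [[0,0,0,0,-0.001,0,0],[0,0,0,0,-0.001,0,0]]
  ]
}}

```text
time: 14.78
ee_pos: [0.6238, 0.0809, 0.0518]
eef_rot: [-0.604, 0.797, 0.001, -0.001]
ft_force: [-7.3, 1.4, 3.0]
width: 0.0115
```

```bash
python3 -c "
from h import *
bay()"
```

```text
t 14.78 pos [0.6238 0.0809 0.0518] xang -105.71 tilt 0.15 w 0.0115 F [-7.25  1.35  2.98] M [ 0.2   1.73 -0.04]
nose depth 151.41 mm lat 0.04 mm z 51.80 | F along -7.35 lat -0.67
```

Emit:
{"name": "arm_command", "arguments": {
  "commands": [
    [[0,0,0,0,-0.001,0,0],[0,0,0,0,-0.001,0,0]]
  ]
}}

```text
time: 15.02
ee_pos: [0.6258, 0.0804, 0.0518]
eef_rot: [-0.604, 0.797, 0.001, -0.001]
ft_force: [-7.5, 0.6, 4.1]
width: 0.0114
```

```bash
python3 -c "
from h import *
bay()"
```

```text
t 15.03 pos [0.6258 0.0804 0.0518] xang -105.71 tilt 0.15 w 0.0114 F [-7.54  0.62  4.12] M [ 0.21  1.65 -0.08]
nose depth 153.40 mm lat 0.05 mm z 51.81 | F along -7.42 lat -1.45
```

Emit:
{"name": "arm_command", "arguments": {
  "commands": [
    [[0,0,0,0,-0.001,0,0],[0,0,0,0,-0.001,0,0]]
  ]
}}

```text
time: 15.28
ee_pos: [0.6277, 0.0798, 0.0518]
eef_rot: [-0.604, 0.797, 0.001, -0.001]
ft_force: [-6.8, 1.8, 3.9]
width: 0.0116
```

```bash
python3 -c "
from h import *
bay()"
```

```text
t 15.28 pos [0.6277 0.0798 0.0518] xang -105.72 tilt 0.15 w 0.0116 F [-6.76  1.78  3.94] M [ 0.21  1.73 -0.02]
nose depth 155.43 mm lat 0.03 mm z 51.83 | F along -6.99 lat -0.12
```

Emit:
{"name": "arm_command", "arguments": {
  "commands": [
    [[0,0,0,0,-0.001,0,0],[0,0,0,0,-0.001,0,0]]
  ]
}}

```text
time: 15.52
ee_pos: [0.6296, 0.0793, 0.0518]
eef_rot: [-0.604, 0.797, 0.001, -0.001]
ft_force: [-7.0, -0.4, 3.2]
width: 0.0116
```

```bash
python3 -c "
from h import *
bay()"
```

```text
t 15.53 pos [0.6296 0.0793 0.0518] xang -105.72 tilt 0.15 w 0.0116 F [-6.97 -0.36  3.25] M [ 0.17  1.71 -0.04]
nose depth 157.43 mm lat 0.04 mm z 51.81 | F along -6.62 lat -2.24
```

Emit:
{"name": "arm_command", "arguments": {
  "commands": [
    [[0,0,0,0,-0.001,0,0],[0,0,0,0,0,0,0]]
  ]
}}

```text
time: 15.78
ee_pos: [0.6306, 0.079, 0.0518]
eef_rot: [-0.604, 0.797, 0.001, -0.001]
ft_force: [-6.0, -0.2, 2.4]
width: 0.0114
```

```bash
python3 -c "
from h import *
bay()"
```

```text
t 15.78 pos [0.6306 0.079  0.0518] xang -105.72 tilt 0.14 w 0.0114 F [-5.96 -0.16  2.45] M [ 0.2   1.57 -0.03]
nose depth 158.48 mm lat 0.04 mm z 51.80 | F along -5.69 lat -1.78
```

Emit:
{"name": "arm_command", "arguments": {
  "commands": [
    [[0,0,0,0,-0.0007,0,0],[0,0,0,0,0,0,0]]
  ]
}}

```text
time: 16.02
ee_pos: [0.6313, 0.0788, 0.0518]
eef_rot: [-0.604, 0.797, 0.001, -0.001]
ft_force: [-6.5, 1.0, 2.9]
width: 0.0118
```

```bash
python3 -c "
from h import *
bay()"
```

```text
t 16.02 pos [0.6313 0.0788 0.0518] xang -105.72 tilt 0.15 w 0.0118 F [-6.51  1.03  2.9 ] M [ 0.2   1.69 -0.04]
nose depth 159.11 mm lat 0.04 mm z 51.75 | F along -6.54 lat -0.78
```

Emit:
{"name": "arm_command", "arguments": {
  "commands": [
    [[0,0,0,0,-0.0007,0,0],[0,0,0,0,0,0,0]]
  ]
}}

```text
time: 16.27
ee_pos: [0.6317, 0.0787, 0.0518]
eef_rot: [-0.604, 0.797, 0.001, -0.001]
ft_force: [-8.6, 0.6, 2.9]
width: 0.0115
```

```bash
python3 -c "
from h import *
bay()"
```

```text
t 16.27 pos [0.6317 0.0787 0.0518] xang -105.71 tilt 0.18 w 0.0115 F [-8.59  0.6   2.95] M [ 0.23  1.92 -0.05]
nose depth 159.55 mm lat 0.09 mm z 51.76 | F along -8.43 lat -1.76
```

Emit:
{"name": "arm_command", "arguments": {
  "commands": [
    [[0,0,0,0,-0.0007,0,0],[0,0,0,0,0,0,0]]
  ]
}}

```text
time: 16.52
ee_pos: [0.632, 0.0786, 0.0517]
eef_rot: [-0.604, 0.797, 0.001, -0.001]
ft_force: [-9.4, 1.9, 4.3]
width: 0.0117
```

```bash
python3 -c "
from h import *
bay()"
```

```text
t 16.52 pos [0.632  0.0786 0.0517] xang -105.71 tilt 0.21 w 0.0117 F [-9.42  1.93  4.27] M [ 0.28  2.24 -0.07]
nose depth 159.93 mm lat 0.08 mm z 51.73 | F along -9.59 lat -0.69
```

The force is climbing past 7 N, so this is the end stop. About 5.5 N more to go.

Emit:
{"name": "arm_command", "arguments": {
  "commands": [
    [[0,0,0,0,-0.0007,0,0],[0,0,0,0,-0.0005,0,0],[0,0,0,0,0,0,0]]
  ]
}}

```text
time: 16.9
ee_pos: [0.6327, 0.0785, 0.0517]
eef_rot: [-0.604, 0.797, 0.002, -0.002]
ft_force: [-12.2, 1.4, 6.2]
width: 0.0114
```

```bash
python3 -c "
from h import *
bay()"
```

```text
t 16.90 pos [0.6327 0.0785 0.0517] xang -105.70 tilt 0.27 w 0.0114 F [-12.2    1.39   6.23] M [ 0.31  2.96 -0.11]
nose depth 160.57 mm lat 0.14 mm z 51.74 | F along -12.11 lat -1.98
```

Emit:
{"name": "arm_command", "arguments": {
  "commands": [
    [[0,0,0,0,-0.0005,0,0],[0,0,0,0,0,0,0]]
  ]
}}

```text
time: 17.15
ee_pos: [0.6329, 0.0785, 0.0517]
eef_rot: [-0.604, 0.797, 0.002, -0.002]
ft_force: [-13.5, 1.7, 7.1]
width: 0.0115
```

```bash
python3 -c "
from h import *
bay()"
```

```text
t 17.15 pos [0.6329 0.0785 0.0517] xang -105.69 tilt 0.30 w 0.0115 F [-13.5    1.71   7.15] M [ 0.28  3.16 -0.07]
nose depth 160.81 mm lat 0.20 mm z 51.71 | F along -13.46 lat -2.02
```

Emit:
{"name": "arm_command", "arguments": {
  "commands": [
    [[0,0,0,0,-0.0005,0,0],[0,0,0,0,-0.0003,0,0],[0,0,0,0,0,0,0],[0,0,0,0,0,0,0]]
  ]
}}

```text
time: 17.65
ee_pos: [0.6333, 0.0784, 0.0516]
eef_rot: [-0.604, 0.797, 0.002, -0.002]
ft_force: [-15.0, 1.6, 7.2]
width: 0.0114
```

```bash
python3 -c "
from h import *
bay()"
```

```text
t 17.65 pos [0.6333 0.0784 0.0516] xang -105.68 tilt 0.34 w 0.0114 F [-15.04   1.64   7.2 ] M [ 0.38  3.45 -0.12]
nose depth 161.22 mm lat 0.23 mm z 51.60 | F along -14.92 lat -2.51
```

Emit:
{"name": "arm_command", "arguments": {
  "commands": [
    [[0,0,0,0,-0.0004,0,0],[0,0,0,0,0,0,0],[0,0,0,0,0,0,0],[0,0,0,0,0,0,0]]
  ]
}}

```text
time: 18.15
ee_pos: [0.6335, 0.0784, 0.0516]
eef_rot: [-0.604, 0.797, 0.002, -0.002]
ft_force: [-16.0, 2.0, 9.9]
width: 0.0118
```

```bash
python3 - <<'E'
from h import *
from bench import camera
bay()
c=camera("scene"); pickle.dump(c,open("scene8.pkl","wb")); overlay(c,[],(225,250,120,110),6,"a8")
E
```

```text
t 18.15 pos [0.6335 0.0784 0.0516] xang -105.68 tilt 0.37 w 0.0118 F [-15.96   2.05   9.92] M [ 0.42  3.64 -0.18]
nose depth 161.42 mm lat 0.26 mm z 51.58 | F along -15.92 lat -2.36
```

View pics/a8.png

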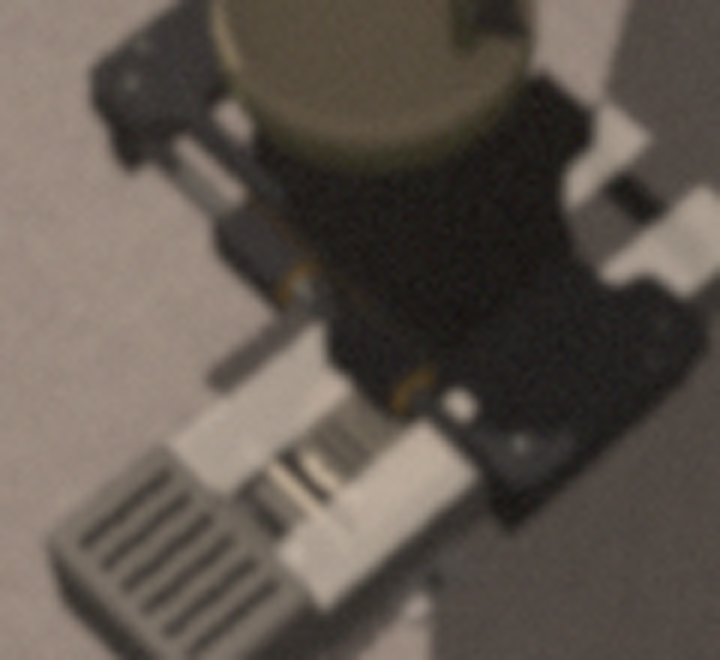

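Shutter pressed home at 16 N. I'll unload most of the bumper spring before opening so the cartridge isn't kicked back.

Emit:
{"name": "arm_command", "arguments": {
  "commands": [
    [[0,0,0,0,0.001,0,0],[0,0,0,0,0.001,0,0],[0,0,0,0,0.001,0,0],[0,0,0,0,0.001,0,0],[0,0,0,0,0,0,0]]
  ]
}}

```text
time: 18.82
ee_pos: [0.6314, 0.0787, 0.0515]
eef_rot: [-0.604, 0.797, 0.001, -0.001]
ft_force: [-6.5, 1.5, 0.5]
width: 0.0116
```

```bash
python3 -c "
from h import *
bay()"
```

```text
t 18.82 pos [0.6314 0.0787 0.0515] xang -105.71 tilt 0.16 w 0.0116 F [-6.51  1.5   0.52] M [ 0.28  1.57 -0.01]
nose depth 159.25 mm lat 0.02 mm z 51.55 | F along -6.68 lat -0.32
```

Emit:
{"name": "arm_command", "arguments": {
  "commands": [
    [[0,0,0,0,0.001,0,0],[0,0,0,0,0.0006,0,0],[0,0,0,0,0,0,0]]
  ]
}}

```text
time: 19.2
ee_pos: [0.6308, 0.0789, 0.0516]
eef_rot: [-0.604, 0.797, 0.0, -0.0]
ft_force: [-3.7, 1.5, -2.3]
width: 0.0118
```

```bash
python3 -c "
from h import *
bay()"
```

```text
t 19.20 pos [0.6308 0.0789 0.0516] xang -105.73 tilt 0.06 w 0.0118 F [-3.69  1.45 -2.33] M [0.4  0.99 0.01]
nose depth 158.62 mm lat -0.04 mm z 51.62 | F along -3.95 lat 0.39
```

Emit:
{"name": "arm_command", "arguments": {
  "commands": [
    [[0,0,0,0,0.0006,0.0002,0],[0,0,0,0,0,0,0],[0,0,0,0,0,0,40],[0,0,0,0,0,0,40],[0,0,0,0,0,0,40],[0,0,0,0,0,0,40],[0,0,0,0,0,0,40]]
  ]
}}

```text
time: 20.08
ee_pos: [0.6306, 0.0788, 0.0518]
eef_rot: [-0.604, 0.797, 0.0, 0.0]
ft_force: [0.5, -0.0, -0.3]
width: 0.0344
```

```bash
python3 -c "
from h import *
bay()"
```

```text
t 20.07 pos [0.6306 0.0788 0.0518] xang -105.75 tilt 0.01 w 0.0344 F [ 0.48 -0.02 -0.27] M [ 0.1   0.03 -0.01]
nose depth 158.46 mm lat -0.10 mm z 51.77 | F along 0.47 lat 0.11
```

Released, with zero force. I'll rise straight up and back away so the top camera can see.

Emit:
{"name": "arm_command", "arguments": {
  "commands": [
    [[0,0,0,0,0,-0.01,40],[0,0,0,0,0,-0.02,40],[0,0,0,0,0,-0.03,40],[0,0,0,0,0,-0.04,40],[0,0,0,0,0,-0.04,40],[0,0,0,0.04,0.03,-0.01,40],[0,0,0,0.05,0.03,0,40],[0,0,0,0.05,0.03,0,40],[0,0,0,0.05,0.03,0,40],[0,0,0,0.05,0.02,0,40],[0,0,0,0.05,0,0,40],[0,0,0,0,0,0,40],[0,0,0,0,0,0,40]]
  ]
}}

```text
time: 21.7
ee_pos: [0.4177, -0.1616, 0.2028]
eef_rot: [-0.604, 0.797, -0.0, 0.0]
ft_force: [0.3, 1.3, -0.3]
width: 0.035
```

```bash
python3 - <<'E'
from h import *
from bench import camera
bay()
for n,b in(("top",(260,130,75,120)),("scene",(225,255,135,120))):
    c=camera(n); pickle.dump(c,open(n+"9.pkl","wb")); cv2.imwrite(f"pics/{n}9f.png",c["frame"][:,:,::-1]); overlay(c,[],b,5,n+"9")
a,b=[cv2.imread(f"pics/{n}9.png") for n in("top","scene")]
cv2.imwrite("pics/a9.png",cv2.resize(np.hstack([a,b]),None,fx=.76,fy=.76))
E
```

```text
t 21.70 pos [ 0.4177 -0.1616  0.2028] xang -105.71 tilt 0.07 w 0.0350 F [ 0.34  1.27 -0.32] M [ 0.1   0.03 -0.02]
nose depth 18.81 mm lat -289.31 mm z 202.76 | F along -0.01 lat 1.32
```

View pics/a9.png

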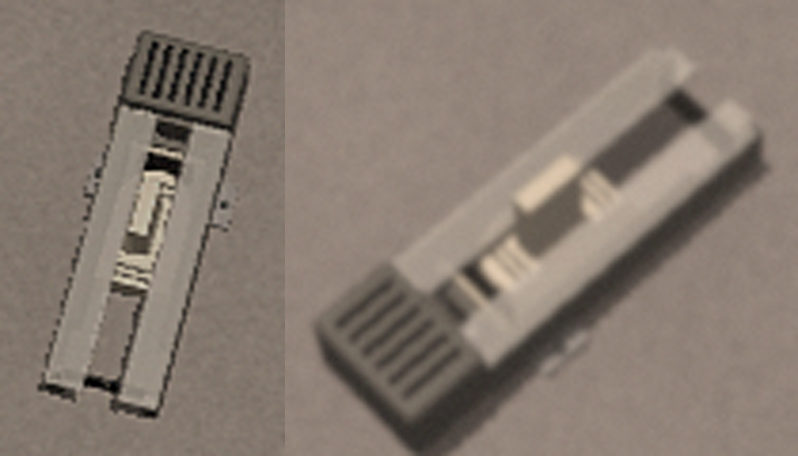

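View pics/top9f.png

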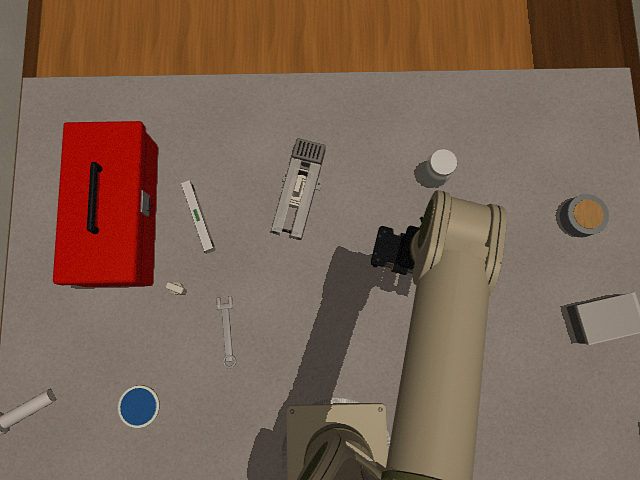

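```bash
python3 - <<'E'
from h import *
pb=[*BM,BY]
for n,sx in(("top",(-.45,0)),("scene",(.7,.4))):
    a,b=load(n+"0"),load(n+"9")
    for c in(a,b):
        g=cv2.cvtColor(c["frame"],cv2.COLOR_RGB2GRAY).astype(np.float32)
        X=np.arange(140,190,2.)
        v=np.mean([cv2.remap(g,(q:=(proj(c,place(pb,[[x,y,26] for x in X]))+sx).astype(np.float32))[:,0][None],q[:,1][None],cv2.INTER_LINEAR)[0] for y in(-6,-3,0,3,6)],0)
        print(n,[(int(x),int(w)) for x,w in zip(X,v)])
    d=np.abs(a["frame"].astype(int)-b["frame"]).sum(2)
    q=proj(a,place(pb,[[6,y,z] for y in(-10,10) for z in(5,30)])).round().astype(int)
    x0,y0=q.min(0);x1,y1=q.max(0); print("mouth diff",d[y0:y1+1,x0:x1+1].mean(), d[y0:y1+1,x0:x1+1].max())
E
```

```text
top [(140, 46), (142, 8), (144, 6), (146, 19), (148, 24), (150, 22), (152, 15), (154, 23), (156, 87), (158, 168), (160, 155), (162, 105), (164, 50), (166, 28), (168, 27), (170, 34), (172, 73), (174, 101), (176, 99), (178, 63), (180, 29), (182, 31), (184, 30), (186, 31), (188, 49)]
top [(140, 141), (142, 167), (144, 157), (146, 139), (148, 149), (150, 176), (152, 183), (154, 152), (156, 47), (158, 16), (160, 17), (162, 16), (164, 26), (166, 93), (168, 160), (170, 122), (172, 71), (174, 97), (176, 99), (178, 65), (180, 30), (182, 28), (184, 31), (186, 31), (188, 49)]
mouth diff 10.088888888888889 30
scene [(140, 83), (142, 82), (144, 80), (146, 76), (148, 66), (150, 53), (152, 57), (154, 84), (156, 130), (158, 144), (160, 125), (162, 99), (164, 87), (166, 84), (168, 84), (170, 91), (172, 99), (174, 102), (176, 96), (178, 78), (180, 63), (182, 63), (184, 76), (186, 88), (188, 94)]
scene [(140, 171), (142, 171), (144, 175), (146, 168), (148, 175), (150, 194), (152, 200), (154, 190), (156, 156), (158, 107), (160, 68), (162, 59), (164, 84), (166, 130), (168, 154), (170, 141), (172, 119), (174, 110), (176, 100), (178, 84), (180, 68), (182, 71), (184, 82), (186, 93), (188, 99)]
mouth diff 14.346153846153847 27
```

The shutter's edge has moved 10 mm (about 156 to 166) in both cameras, and the mouth looks as it did at the start, so the flaps are shut. I'm handing in.

```bash
python3 -c "
from bench import close_job
print(close_job())"
```

```text
the job is handed in; nothing more can be done
None
```

The cartridge is in the dryer housing, the shutter is fully back, and the flaps are shut behind it. I handed the job in at about 22 s of the 69 s allowed.

**What I did:** I gripped the fin at 62 mm height, lined the cartridge up with the housing and pushed it through both flaps at about 6 N. The drag from the flaps dropped away at a nose depth of about 122 mm. The nose met the bumper at about 147 mm and the shutter slid at about 7 N. At the end stop I pressed home to about 16 N along the axis, with up to 2.5 N sideways. I then eased off most of the spring force, let go and lifted clear.

**Last checks:**
- **Shutter:** both cameras show its edge 10 mm further back than at the start.
- **Flaps:** the mouth looks the same as before, so they are shut.
- **Gripper and other things:** the gripper touches nothing, and in the last overhead picture the jar, spanner, level and nozzle look to be where they were.

**What disagreed:**
- **Camera offset:** the cameras sat about 1.5 mm off the robot's own position. I corrected for this using the gripped cartridge.
- **Side play:** the grasp moved the cartridge about 1.5 mm sideways.
- **Pressing:** the nose also bore down on the shelf with up to about 12 N, so the force on the shutter may be slightly under the 16 N measured.

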